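Set up two dropper bottles and bring the dropper over the left one

TASK

Set the two loose amber bottles from the bench upright into the two pockets of the aluminium block, one in each, fully down, and let them go. Then draw the dropper out of its slanted holder, turn it upright with the glass pipette pointing straight down and hold it still, centred over the mouth of the bottle in the left-hand pocket (as the robot sees it) with the tip a few centimetres above the mouth. Finish while still holding it there in the gripper, and leave the other things on the bench where they are.

Things in the scene. Friction and masses are not known exactly. Their poses are not given: they have to be found in the camera images.
- bottle_a_center (a point): one of two loose amber glass bottles without cap, 33 mm diameter, 79 mm tall, 40 to 80 g, standing on the bench at the start; straight round body from the bottom to 50 mm up, then narrowing to the neck. Point: its centre, 39.5 mm above its bottom; z is its axis, up. Round, so yaw means nothing; which one stands where varies
- bottle_b_center (a point): one of two loose amber glass bottles without cap, 33 mm diameter, 79 mm tall, 40 to 80 g, standing on the bench at the start; straight round body from the bottom to 50 mm up, then narrowing to the neck. Point: its centre, 39.5 mm above its bottom; z is its axis, up. Round, so yaw means nothing; which one stands where varies
- pocket_left (a point): centre of the mouth of the left-hand pocket (+y, to the robot's left) of a fixed aluminium block, 70 x 150 x 30 mm, its top 30 mm above the bench. Round blind pockets 36 mm across, 22 mm deep (floor 8 mm above the bench). A bottle fully down has its centre 17.5 mm and its mouth 57 mm above this point. Axes: x across the block, y along the row to the left, z up
- pocket_right (a point): the same for the right-hand pocket of that block, 75 mm from the left-hand one along the block's y
- dropper_collar (a point): dropper, rigid, 105 mm, 14 g. Point: middle of the white collar, on the axis. y runs from teat to pipette tip. Collar 15 mm long, feels 22 mm square with flat faces square to x and z; white teat 16 mm thick reaches 41.5 mm to -y, glass pipette 8 mm thick 62.5 mm to +y. At the start it sits in the holder about 40 degrees from upright, pipette down, x level, 23 mm of bare pipette between collar and tube
- dropper_tip (a point): tip of the dropper's pipette, on its axis, 62.5 mm from the collar's middle; same axes as the collar point
- holder_mouth (a point): mouth centre of the dropper holder's tube, about 69 mm above the bench; holder fixed, foot 80 x 50 mm. Tube 18 mm outside, 10 mm inside diameter, bore 32 mm deep, leaning 40 degrees from upright. Axes are the holder's, z up; the tube opens up and towards its -x (the robot's side at yaw 0), so the dropper is drawn out along (-0.643, 0, 0.766) in these axes
- v_block: white V block, 52 x 90 x 30 mm, a bystander lying on the bench; origin under its centre
- screwdriver: screwdriver, 198 mm long along its y, 28 mm thick, lying on the bench, a bystander; origin under its middle
Not all that is in view belongs to the job. Leave any purple look-alike of the part that bears bottle_a_center alone.

How it is judged:
By the outcome, as a careful person would: the job done as asked, in the order asked, and still so for the second after the job is handed in, while the arm keeps its last pose, push and grip.
It also fails if it takes over 70 s, if anything falls off the work surface, if the arm or the gripper's body presses on something with over 40 N, if the wrist force passes 120 N, or if a joint passes its speed limit or range.

ROBOT

A 7-joint arm with a two-finger parallel gripper is mounted at the origin on a cart in front of the work surface, level with it; the furniture and walls round the work are solid. World frame = base frame: x ahead of the robot, y to its left, z up, the work surface at z = 0. Lengths are in m, angles in rad, forces in N, time in s.
With the tool pointing down it reaches from about 0.35 to 0.9 m from the base axis. Payload 8.1 kg.
Tool frame: the origin (TCP) lies at the very end of the fingers, on their centre line; the grasp point (between the pads) lies 19 mm behind it (arm.tcp_to_grasp is the z of the grasp point in the tool frame, in m); z points along the fingers, y is the line along which they close (so a half turn about z gives the same grasp; the last joint's range is limited). The gripper opens to 92 mm and grips with 3 to 60 N. Pads are 19 mm wide; open, the fingers measure 130 mm over their backs; the gripper's body (75 mm by 190 mm) begins 47 mm behind the grasp point.
Start: joints at [-1.269, 0.434, 0.025, 1.573, -0.012, 1.134, -0.075], TCP at [0.246, 0.574, 0.227] pointing down, gripper open.
Joint ranges: [-2.62, 2.62], [-0.44, 2.09], [-1.27, 1.32], [0.08, 2.57], [-1.32, 4.46], [0.12, 2], [-2.74, 2.74]. Speed limits (rad/s): [2.22, 2.22, 3.01, 3.01, 3.14, 3.14, 3.14].

INTERFACE

Orientations are given as a rotation vector (axis times angle).
In Python, from cell import readout, vision, sign_off, arm gives the robot as it stands. The module is installed in compiled form; this text tells all that it offers.
- The arm moves only by the shell command python3 -m creep 'ROWS' [FORCE]. ROWS is JSON, a list of rows, each a list of 5 numbers: the shift along the tool's x, y, z in units of 4 cm (1.0 is 4 cm), then the turn about the tool's z in units of 4 degrees (1.0 is 4 degrees), then the opening, from 0 (shut) to 1 (fully open). A call has 1 to 12 rows; each row shifts and turns the commanded pose from where the row before left it, along the tool's axes as they then stand; what a row does not reach is not made up. A row lasts 1/8 s, in which the tool goes at most 62.5 mm and 10.7 degrees, less where a joint would pass 70% of its speed; a pose out of reach is approached as far as the arm can. A call with a number of a shift or a turn outside -1 to 1 is refused whole. A call with a gripper value outside its range is refused whole. The fingers move at their own pace and stop on an object; FORCE is the grip in N (left out, the last holds). Time passes only in rows, so rows that do not move let the fingers close. It gives the time, the measured TCP pose, the force, the opening and the grip force at its end, in the units of the state.
- readout.observe(): the state, without advancing time (a new reading comes with each control period).
- vision.get_image(name): name is "side" or "top"; returns a dict with "pixels" (480x640x3 uint8, blue, green, red), "z_map" (480x640 float32, m along the optical axis (not along the pixel's ray), 0 where there is no reading), "camera_matrix" (3x3 intrinsics, pixels), "position" and "rotation" of the camera in the world. Camera axes: x right, y up, looking along -z (the intrinsics and any distortion apply to the point x, -y, -z); pixel columns grow to the right and rows downward; lengths in m; the calibration is good to about 2 mm. A picture is of the moment at which its call begins.
- sign_off(): hands the job in; it is judged then, once.
The state is a dict: "clock": time; "joints": joint angles; "dq": joint speeds; "joint_efforts": joint torques, N m; "position": TCP position; "ee_rot": TCP orientation; "force": force on the tool from outside, world axes, zero at the start; "ft_torque": the same for the moment, N m; "width": opening from 0.0 (shut) to 1.0 (fully open); "gripper_force": force on a finger pad.
Only numpy, scipy, OpenCV 4.12 (cv2) and the standard library are available. Lean on these libraries where they do the work, as an engineer would, in place of code of your own. Each camera call takes 0.05 s, during which the arm holds its last target. There are 200 camera calls.

## Working session

There is one attempt and no reset: what is moved stays moved. The work goes in short steps, Python scripts to look and compute and a shell command to move; the robot and the scene stay as the last step left them, time stands still between calls to the robot, and variables do not carry over. Pictures are saved under pics/ and viewed, at most 10 in all, crops included, and the job is handed in when it is done.

```bash
mkdir -p pics; cat > h.py <<'E'
import numpy as np, cv2
from cell import readout, vision, sign_off, arm
from scipy.spatial.transform import Rotation as R
def cloud(im):
    K=np.array(im["camera_matrix"]);z=im["z_map"];v,u=np.mgrid[:480,:640]
    p=np.stack([(u-K[0,2])/K[0,0]*z,-(v-K[1,2])/K[1,1]*z,-z],-1)
    r=np.array(im["rotation"]); r=r if r.shape==(3,3) else R.from_rotvec(r).as_matrix()
    P=p@r.T+np.array(im["position"]); P[z==0]=np.nan
    return P
E
python3 - <<'E'
from h import *
a=vision.get_image("side");b=vision.get_image("top")
print({k:(v if k not in("pixels","z_map") else v.shape) for k,v in a.items()});print({k:v for k,v in b.items() if k not in("pixels","z_map")})
cv2.imwrite("pics/side0.png",a["pixels"]);cv2.imwrite("pics/top0.png",b["pixels"])
np.savez("v0.npz",s=cloud(a),t=cloud(b))
print(readout.observe(),arm.tcp_to_grasp, dir(arm))
E
```

```text
{'pixels': (480, 640, 3), 'z_map': (480, 640), 'camera_matrix': array([[583.54632169,   0.        , 329.28343696],
       [  0.        , 583.54632169, 246.23857106],
       [  0.        ,   0.        ,   1.        ]]), 'position': array([-0.03421695, -0.77139213,  0.75108014]), 'rotation': array([ 0.94804993, -0.30107532, -0.51654986])}
{'camera_matrix': array([[455.5331407 ,   0.        , 317.42424661],
       [  0.        , 455.5331407 , 244.47937501],
       [  0.        ,   0.        ,   1.        ]]), 'position': array([0.33820715, 0.05756846, 1.16329501]), 'rotation': array([ 0.13198881, -0.13433216, -1.59357431])}
{'clock': 0.1, 'joints': array([-1.26857612,  0.43512713,  0.02497203,  1.5740123 , -0.01158393,
        1.13399949, -0.07508476]), 'dq': array([-3.39514932e-04, -2.00569304e-03,  5.01164877e-05, -2.88869962e-03,
        4.41224124e-04,  2.71281481e-03, -7.34929329e-04]), 'joint_efforts': array([ 3.41998173e-03, -6.69125104e+01,  9.87880714e-01, -3.15146184e+01,
       -6.05789479e-02,  3.73001152e-02,  3.46943023e-05]), 'position': array([0.24602965, 0.57403581, 0.2260373 ]), 'ee_rot': array([-6.31598966e-01, -3.07730221e+00,  2.19015882e-03]), 'force': array([-0.18267828, -0.37604495,  0.37837676]), 'ft_torque': array([-0.01531271,  0.0109305 ,  0.07341409]), 'gripper_force': 0.0, 'width': 0.9973602589819487} -0.0188 ['PlanningError', '__class__', '__delattr__', '__dict__', '__dir__', '__doc__', '__eq__', '__format__', '__ge__', '__getattribute__', '__getstate__', '__gt__', '__hash__', '__init__', '__init_subclass__', '__le__', '__lt__', '__module__', '__ne__', '__new__', '__reduce__', '__reduce_ex__', '__repr__', '__setattr__', '__sizeof__', '__str__', '__subclasshook__', '__weakref__', 'tcp_to_grasp']
```

View pics/side0.png

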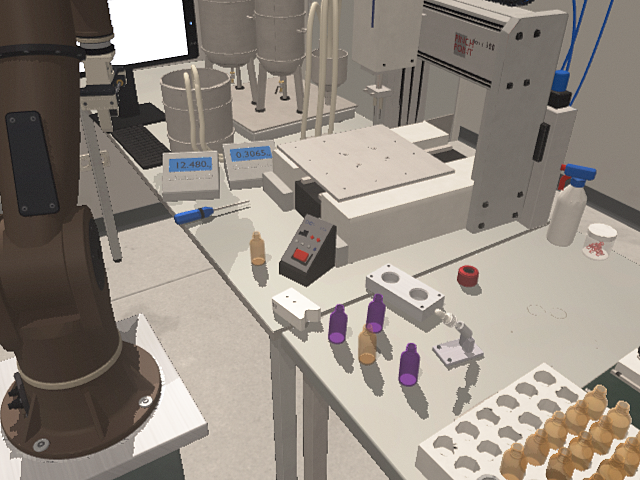

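View pics/top0.png

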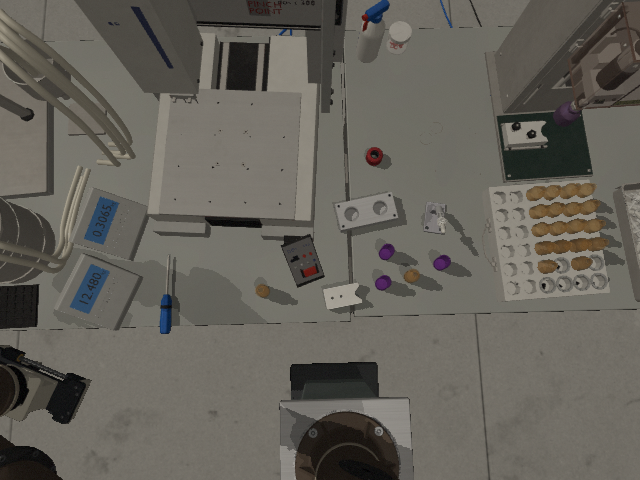

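The loose amber bottles are at side (258,249) and (367,346), and top (262,290) and (411,275). Purple look-alikes, to be left alone, are at top (386,252), (383,282) and (442,262). The ambers in the rack aren't loose. The block is at top (366,212) and the dropper holder at top (434,217).

```bash
python3 - <<'E'
from h import *
d=np.load("v0.npz");np.set_printoptions(precision=4,suppress=True)
s,t=d["s"],d["t"]
img={"s":cv2.imread("pics/side0.png"),"t":cv2.imread("pics/top0.png")}
P=np.concatenate([s.reshape(-1,3),t.reshape(-1,3)]);C=np.concatenate([img["s"].reshape(-1,3),img["t"].reshape(-1,3)])
cam=np.r_[np.zeros(480*640),np.ones(480*640)]
def fit(Q):
    x=Q[:,:2].mean(0)
    from scipy.optimize import least_squares
    return least_squares(lambda c:np.hypot(*(Q[:,:2]-c).T)-.0165,x,loss="soft_l1",f_scale=.001)
for n,(u,v) in dict(A1=(262,290),A2=(411,275),p1=(386,252),p2=(383,282),p3=(442,262)).items():
    c=np.nanmedian(t[v-2:v+3,u-2:u+3].reshape(-1,3),axis=0)
    for k in (0,1):
        q=P[(cam==k)&(np.hypot(P[:,0]-c[0],P[:,1]-c[1])<.035)&(P[:,2]>.01)]
        m=q[(q[:,2]<.048)]
        if k==0: m=m; f=fit(m); 
        top=q[q[:,2]>.07]
        print(n,k,"ctop",c,"body fit",f.x if k==0 else "",len(m),"topmean",top.mean(0) if len(top) else None,"zmax",np.nanmax(q[:,2]))
# block top
Q=t.reshape(-1,3);c=t[212,366]
print("blk",c)
m=(np.abs(t[...,2]-.03)<.006);lab=np.zeros((480,640),np.uint8);lab[180:250,325:405]=m[180:250,325:405]
pts=t[lab>0];pts=pts[np.abs(pts[:,2]-np.median(pts[:,2]))<.004]
r=cv2.minAreaRect((pts[:,:2]*1000).astype(np.float32));print("top",len(pts),r,np.median(pts[:,2]))
m=(np.abs(s[...,2]-.03)<.006);lab[:]=0;lab[250:335,355:450]=m[250:335,355:450];pts=s[lab>0]
pts=pts[np.hypot(*(pts[:,:2]-np.array(r[0])/1000).T)<.09];print("side",len(pts),cv2.minAreaRect((pts[:,:2]*1000).astype(np.float32)),np.median(pts[:,2]))
h=t[217,434];print("holder",h)
a=cv2.resize(img["t"][185:305,335:465],None,fx=5,fy=5,interpolation=cv2.INTER_CUBIC)[:600,:800]
b=cv2.resize(img["s"][290:375,380:490],None,fx=6,fy=6,interpolation=cv2.INTER_CUBIC)
cv2.imwrite("pics/c1.png",a);cv2.imwrite("pics/c2.png",b)
E
```

```text
A1 0 ctop [0.4201 0.1907 0.0618] body fit [0.4216 0.1941] 215 topmean [0.4193 0.1904 0.0744] zmax 0.07977613171287712
A1 1 ctop [0.4201 0.1907 0.0618] body fit  20 topmean [0.4186 0.192  0.0749] zmax 0.07911896872253332
A2 0 ctop [ 0.4452 -0.17    0.0602] body fit [ 0.4481 -0.1778] 299 topmean [ 0.4455 -0.1788  0.0761] zmax 0.08271700891475098
A2 1 ctop [ 0.4452 -0.17    0.0602] body fit  39 topmean [ 0.4454 -0.1767  0.0769] zmax 0.08197326222181589
p1 0 ctop [ 0.5028 -0.1133  0.061 ] body fit [ 0.5108 -0.1187] 238 topmean [ 0.5107 -0.1213  0.0763] zmax 0.0822476109316389
p1 1 ctop [ 0.5028 -0.1133  0.061 ] body fit  49 topmean [ 0.5107 -0.1189  0.0768] zmax 0.08231316188225368
p2 0 ctop [ 0.4286 -0.1008  0.0661] body fit [ 0.4333 -0.1058] 274 topmean [ 0.4334 -0.1091  0.0758] zmax 0.08152657358921866
p2 1 ctop [ 0.4286 -0.1008  0.0661] body fit  39 topmean [ 0.4328 -0.1073  0.0762] zmax 0.081101568547292
p3 0 ctop [ 0.4737 -0.2475  0.0615] body fit [ 0.4796 -0.2558] 324 topmean [ 0.4788 -0.2557  0.0765] zmax 0.08222134861758312
p3 1 ctop [ 0.4737 -0.2475  0.0615] body fit  56 topmean [ 0.4783 -0.2536  0.076 ] zmax 0.08165224742115784
blk [ 0.613  -0.0734  0.0268]
top 1196 ((616.6206665039062, -73.75190734863281), (71.16413879394531, 151.0124053955078), 11.06905460357666) 0.02950556135749116
side 1539 ((617.8890380859375, -72.97533416748047), (75.2745132446289, 153.78382873535156), 10.787177085876465) 0.030787056478751906
holder [ 0.6    -0.2522  0.0057]
```

View pics/c1.png

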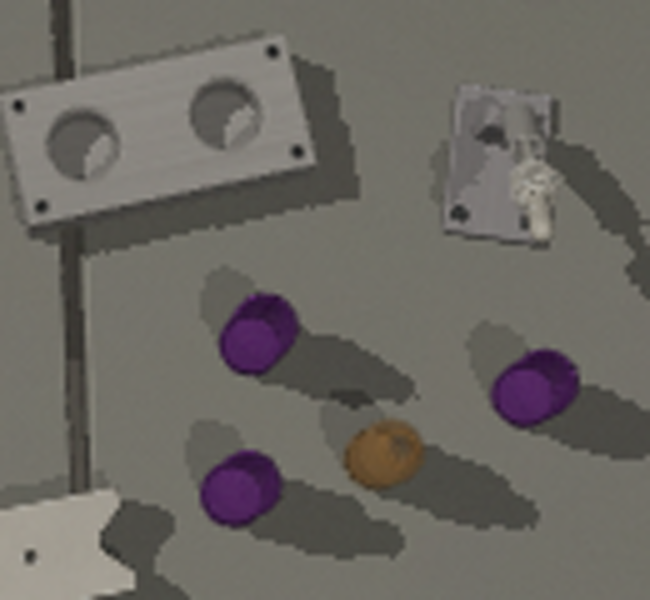

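View pics/c2.png

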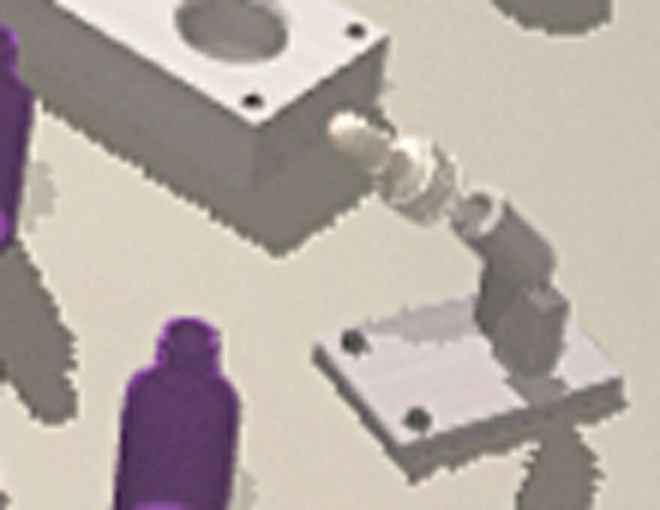

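Top crop: amber bottle A2 at crop (385,455) with three purple ones around it. Pockets at crop (84,145) and (226,115). Side crop: teat at (345,130), collar at (420,180), tube mouth at (480,212). Since the tool always points down, I plan to grip the collar across its x faces and swivel the dropper upright with its tip caught in the tube mouth.

```bash
cat >> h.py <<'E'
def ray(im,u,v,z):
    K=np.array(im["camera_matrix"]);r=R.from_rotvec(im["rotation"]).as_matrix()
    d=r@np.array([(u-K[0,2])/K[0,0],-(v-K[1,2])/K[1,1],-1]);p=np.array(im["position"]);return p+d*(z-p[2])/d[2]
E
python3 - <<'E'
from h import *
np.set_printoptions(precision=4,suppress=True)
b=vision.get_image("top");a=vision.get_image("side")
t=cloud(b);s=cloud(a)
print("pockets top est",ray(b,351.4,213.6,.03),ray(b,379.8,207.6,.03))
for n,c in(("s",s),("t",t)):
    q=c.reshape(-1,3);cc=np.array([.617,-.0733]);ex=np.array([np.cos(.192),np.sin(.192)]);ey=np.array([-ex[1],ex[0]])
    l=np.c_[(q[:,:2]-cc)@ex,(q[:,:2]-cc)@ey,q[:,2]]
    w=l[(abs(l[:,0])<.034)&(abs(l[:,1])<.073)&(abs(l[:,2]-.03)<.004)]
    # fit empty discs of radius 18mm in the top-plane points
    for y0 in(.0375,-.0375):
        g=[((np.hypot(w[:,0]-x,w[:,1]-y0-y)<.0175).sum(),x,y0+y) for x in np.arange(-.006,.0061,.0005) for y in np.arange(-.006,.0061,.0005)]
        m=min(g)[0];k=np.array([[x,y] for c_,x,y in g if c_<=m+1]);o=k.mean(0);print(n,m,len(k),o,cc+o[0]*ex+o[1]*ey)
for n,c in(("s",s),("t",t)):
    q=c.reshape(-1,3);q=q[(abs(q[:,0]-.58)<.07)&(abs(q[:,1]+.255)<.05)&(q[:,2]>.016)]
    print(n,len(q))
    for z in np.arange(.02,.14,.01):
        w=q[abs(q[:,2]-z)<.005]
        if len(w):print(round(z,3),len(w),w.mean(0),np.ptp(w,0))
    f=c.reshape(-1,3);f=f[(abs(f[:,0]-.59)<.07)&(abs(f[:,1]+.255)<.05)&(abs(f[:,2]-.008)<.0045)]
    print("foot",len(f),cv2.minAreaRect((f[:,:2]*1000).astype(np.float32)),np.median(f[:,2]))
    q=q[q[:,2]>.075];
    if len(q)>5:
        u=np.linalg.svd(q-q.mean(0))[2][0];print("axis",q.mean(0),u)
E
```

```text
pockets top est [ 0.6091 -0.0356  0.03  ] [ 0.6229 -0.1089  0.03  ]
s 6 7 [-0.0007  0.0359] [ 0.6095 -0.0382]
s 4 6 [-0.001  -0.0387] [ 0.6234 -0.1114]
t 0 6 [-0.0008  0.0379] [ 0.6089 -0.0362]
t 3 10 [-0.0013 -0.0371] [ 0.6228 -0.11  ]
s 562
0.02 59 [ 0.6116 -0.2584  0.0206] [0.0113 0.0324 0.0089]
0.03 61 [ 0.6117 -0.2595  0.0301] [0.0134 0.0312 0.0095]
0.04 50 [ 0.6128 -0.2634  0.0393] [0.0173 0.0182 0.0095]
0.05 38 [ 0.6082 -0.2596  0.0505] [0.0254 0.0121 0.0095]
0.06 54 [ 0.599  -0.2576  0.0606] [0.0282 0.0171 0.0098]
0.07 66 [ 0.5946 -0.2535  0.0702] [0.0218 0.0177 0.0098]
0.08 21 [ 0.5807 -0.2527  0.0786] [0.0324 0.0092 0.0091]
0.09 66 [ 0.5662 -0.2525  0.0906] [0.0263 0.0204 0.0099]
0.1 77 [ 0.5645 -0.2494  0.0998] [0.0303 0.0166 0.0095]
0.11 36 [ 0.5488 -0.246   0.1102] [0.0214 0.0148 0.0094]
0.12 34 [ 0.542  -0.2441  0.1181] [0.012  0.0096 0.007 ]
foot 845 ((590.1522827148438, -256.0394592285156), (134.79742431640625, 95.2173843383789), 0.02700105868279934) 0.008723388542914101
axis [ 0.5608 -0.2493  0.0996] [ 0.7366 -0.1894 -0.6492]
t 232
0.02 11 [ 0.6092 -0.2454  0.0205] [0.0602 0.0196 0.0079]
0.03 7 [ 0.6135 -0.2436  0.0308] [0.0092 0.0103 0.0077]
0.04 22 [ 0.6167 -0.25    0.038 ] [0.0127 0.0288 0.0079]
0.05 16 [ 0.6148 -0.2518  0.0502] [0.0125 0.017  0.0088]
0.06 20 [ 0.6047 -0.2502  0.0612] [0.0244 0.017  0.0076]
0.07 39 [ 0.5945 -0.2505  0.0694] [0.0194 0.0152 0.009 ]
0.08 6 [ 0.5885 -0.2478  0.0787] [0.021  0.0129 0.0085]
0.09 30 [ 0.5715 -0.2442  0.0916] [0.0214 0.0209 0.0099]
0.1 43 [ 0.566  -0.2447  0.0992] [0.0283 0.0162 0.0092]
0.11 18 [ 0.5517 -0.2433  0.1102] [0.0235 0.0106 0.0096]
0.12 20 [ 0.5424 -0.2412  0.1182] [0.0103 0.0095 0.0067]
foot 429 ((591.5513916015625, -255.38385009765625), (135.6808624267578, 97.38327026367188), 0.30506330728530884) 0.007330222896375416
axis [ 0.5623 -0.2439  0.1012] [-0.7764  0.0977  0.6226]
```

```bash
cat >> h.py <<'E'
def plan(x,y,z,yaw,n):
    """rows for a straight line; yaw = world heading of tool y (deg, mod 180)"""
    o=readout.observe();M=R.from_rotvec(o["ee_rot"]);m=M.as_matrix()
    y0=np.degrees(np.arctan2(m[1,1],m[0,1]));d=(yaw-y0+90)%180-90;t=-d
    s=np.array([x,y,z])-o["position"];
    print("t",round(o["clock"],2),"pos",o["position"].round(4),"yaw",y0.round(2),"w",round(o["width"],3),"F",np.round(o["force"],1),"g",round(o["gripper_force"],1),"j7",o["joints"][6].round(2),"tilt",m[:,2].round(3))
    print(json.dumps([list(np.round((M*R.from_rotvec([0,0,np.radians(t*k/n)])).inv().apply(s)/n/.04,2))+[round(t/n/4,2)] for k in range(n)]))
import json,sys
if __name__=="__main__": plan(*map(float,sys.argv[1:5]),int(sys.argv[5]))
E
sed -i 's/^import json,sys$//; 1i import json,sys' h.py
sed -i 's/plan(\*map.*/plan(*map(float,sys.argv[1:5]),int(sys.argv[5]))/' h.py
python3 h.py .420 .192 .20 25 12
```

```text
t 0.2 pos [0.2461 0.5742 0.2263] yaw 66.8 w 1.002 F [-0.3  0.4 -0.4] g 0.0 j7 -0.08 tilt [-0.    -0.001 -1.   ]
[[-0.65, -0.59, 0.06, 0.87], [-0.68, -0.55, 0.06, 0.87], [-0.71, -0.51, 0.06, 0.87], [-0.74, -0.46, 0.06, 0.87], [-0.77, -0.42, 0.06, 0.87], [-0.79, -0.37, 0.06, 0.87], [-0.81, -0.32, 0.06, 0.87], [-0.83, -0.27, 0.06, 0.87], [-0.85, -0.22, 0.06, 0.87], [-0.86, -0.17, 0.06, 0.87], [-0.87, -0.11, 0.06, 0.87], [-0.87, -0.06, 0.06, 0.87]]
```

```bash
python3 -m creep '[[-0.65,-0.59,0.06,0.87,0.65],[-0.68,-0.55,0.06,0.87,0.65],[-0.71,-0.51,0.06,0.87,0.65],[-0.74,-0.46,0.06,0.87,0.65],[-0.77,-0.42,0.06,0.87,0.65],[-0.79,-0.37,0.06,0.87,0.65],[-0.81,-0.32,0.06,0.87,0.65],[-0.83,-0.27,0.06,0.87,0.65],[-0.85,-0.22,0.06,0.87,0.65],[-0.86,-0.17,0.06,0.87,0.65],[-0.87,-0.11,0.06,0.87,0.65],[-0.87,-0.06,0.06,0.87,0.65]]' 20; python3 h.py .420 .192 .027 25 6
```

```text
clock: 1.7
position: [0.4201, 0.1912, 0.1979]
ee_rot: [-1.69, -2.649, -0.0]
force: [0.4, -0.4, 0.2]
width: 0.65
gripper_force: 0.0
t 1.7 pos [0.4201 0.1912 0.1979] yaw 24.93 w 0.65 F [ 0.4 -0.4  0.2] g 0.0 j7 -0.02 tilt [ 0.  0. -1.]
[[0.0, 0.0, 0.71, -0.0], [0.0, 0.0, 0.71, -0.0], [0.0, 0.0, 0.71, -0.0], [0.0, 0.0, 0.71, -0.0], [0.0, 0.0, 0.71, -0.0], [0.0, 0.0, 0.71, -0.0]]
```

```bash
python3 -m creep '[[0,0,0.75,0,0.65],[0,0,0.75,0,0.65],[0,0,0.75,0,0.65],[0,0,0.75,0,0.65],[0,0,0.75,0,0.65],[0,0,0.52,0,0.65],[0,0,0,0,0.65],[0,0,0,0,0.2],[0,0,0,0,0.2],[0,0,0,0,0.2],[0,0,0,0,0.2],[0,0,0,0,0.2]]' 20; python3 h.py .609 -.0365 .15 -10 10
```

```text
clock: 3.2
position: [0.4201, 0.1925, 0.0277]
ee_rot: [1.687, 2.65, 0.002]
force: [0.2, 0.8, 6.1]
width: 0.35
gripper_force: 19.9
t 3.2 pos [0.4201 0.1925 0.0277] yaw 25.04 w 0.35 F [0.2 0.8 6.1] g 19.9 j7 0.11 tilt [ 0.001  0.001 -1.   ]
[[-0.72, 0.19, -0.31, 0.88], [-0.71, 0.23, -0.31, 0.88], [-0.69, 0.27, -0.31, 0.88], [-0.67, 0.31, -0.31, 0.88], [-0.65, 0.35, -0.31, 0.88], [-0.63, 0.39, -0.31, 0.88], [-0.6, 0.43, -0.31, 0.88], [-0.58, 0.47, -0.31, 0.88], [-0.55, 0.5, -0.31, 0.88], [-0.52, 0.53, -0.31, 0.88]]
```

```bash
python3 -m creep '[[0,0,-0.5,0,0.2],[0,0,-1,0,0.2],[0,0,-1,0,0.2],[0,0,-0.6,0,0.2]]'; python3 h.py .609 -.0365 .15 0 9
```

```text
clock: 3.7
position: [0.4201, 0.1924, 0.153]
ee_rot: [1.687, 2.65, 0.003]
force: [0.3, 0.0, -1.6]
width: 0.354
gripper_force: 19.8
t 3.7 pos [0.4201 0.1924 0.153 ] yaw 25.04 w 0.354 F [ 0.3  0.  -1.6] g 19.8 j7 0.01 tilt [ 0.002  0.001 -1.   ]
[[-0.8, 0.21, 0.01, 0.7], [-0.79, 0.24, 0.01, 0.7], [-0.77, 0.28, 0.01, 0.7], [-0.76, 0.32, 0.01, 0.7], [-0.74, 0.36, 0.01, 0.7], [-0.73, 0.39, 0.01, 0.7], [-0.71, 0.43, 0.01, 0.7], [-0.68, 0.46, 0.01, 0.7], [-0.66, 0.49, 0.01, 0.7]]
```

```bash
python3 -m creep '[[-0.8,0.21,0.01,0.7,0.2],[-0.79,0.24,0.01,0.7,0.2],[-0.77,0.28,0.01,0.7,0.2],[-0.76,0.32,0.01,0.7,0.2],[-0.74,0.36,0.01,0.7,0.2],[-0.73,0.39,0.01,0.7,0.2],[-0.71,0.43,0.01,0.7,0.2],[-0.68,0.46,0.01,0.7,0.2],[-0.66,0.49,0.01,0.7,0.2],[0,0,0,0,0.2]]'; python3 h.py .609 -.0365 .06 0 3
python3 - <<'E'
from h import *
np.set_printoptions(precision=4,suppress=True)
from scipy.optimize import least_squares
for n in("side","top"):
    im=vision.get_image(n);c=cloud(im).reshape(-1,3);px=im["pixels"].reshape(-1,3).astype(int)
    hue=cv2.cvtColor(im["pixels"],cv2.COLOR_BGR2HSV).reshape(-1,3).astype(int)
    k=(np.hypot(c[:,0]-.609,c[:,1]+.0365)<.04)&(c[:,2]>.08)&(hue[:,1]>70)&(hue[:,0]<25)
    q=c[k];print(n,k.sum(),q.mean(0),q.min(0),q.max(0))
    m=q[(q[:,2]<q[:,2].min()+.045)]
    f=least_squares(lambda p:np.hypot(*(m[:,:2]-p).T)-.0165,m[:,:2].mean(0),loss="soft_l1",f_scale=.001);print(f.x,len(m))
    if n=="side":cv2.imwrite("pics/s1.png",cv2.resize(im["pixels"][190:330,330:480],None,fx=4,fy=4))
E
```

```text
clock: 4.95
position: [0.609, -0.0398, 0.1474]
ee_rot: [2.228, 2.213, -0.001]
force: [-0.8, -0.0, -1.1]
width: 0.349
gripper_force: 20.0
t 4.95 pos [ 0.609  -0.0398  0.1474] yaw -0.38 w 0.349 F [-0.8 -0.  -1.1] g 20.0 j7 0.23 tilt [ 0.    -0.002 -1.   ]
[[0.03, -0.0, 0.73, -0.03], [0.03, -0.0, 0.73, -0.03], [0.03, -0.0, 0.73, -0.03]]
side 859 [ 0.592  -0.0442  0.2896] [ 0.569  -0.0718  0.1208] [ 0.6386 -0.0021  0.4846]
[ 0.6102 -0.0361] 220
top 1623 [ 0.6067 -0.0366  0.5726] [ 0.5692 -0.0759  0.5444] [0.6468 0.0032 0.6023]
[ 0.6094 -0.0375] 1417
```

View pics/s1.png

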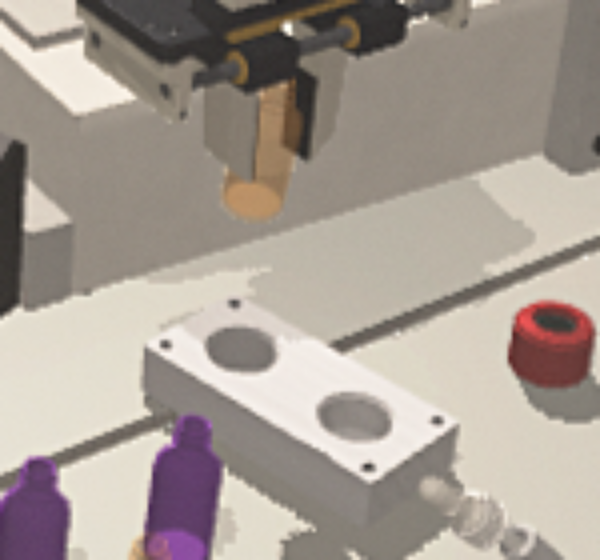

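The bottle hangs in the gripper with its bottom at crop (252,195). Left pocket rim is centred at crop (241,350), right pocket at (355,416). I'll compare the bottle with the pocket in this one camera.

```bash
cat > fit.py <<'E'
from h import *
from scipy.optimize import least_squares
np.set_printoptions(precision=4,suppress=True)
def hang(x,y,zb):
    im=vision.get_image("side");C=cloud(im);c=C.reshape(-1,3)
    hs=cv2.cvtColor(im["pixels"],cv2.COLOR_BGR2HSV).reshape(-1,3).astype(int)
    k=(np.hypot(c[:,0]-x,c[:,1]-y)<.032)&(hs[:,1]>60)&(hs[:,0]<25)
    for lo,hi in((.003,.02),(.02,.045),(.003,.045)):
        q=c[k&(c[:,2]>zb+lo)&(c[:,2]<zb+hi)]
        f=least_squares(lambda p:np.hypot(*(q[:,:2]-p).T)-.0165,q[:,:2].mean(0),loss="soft_l1",f_scale=.001)
        print("bottle",len(q),f.x,"rms",np.sqrt((f.fun**2).mean()))
    return im
def pocket(im,x,y):
    # rim ellipse from the grey image: warp the z=.03 plane to metric and view
    g=im["pixels"];N=240;xs=x+(np.arange(N)-N/2)*.00025;ys=y+(np.arange(N)-N/2)*.00025
    K=np.array(im["camera_matrix"]);r=R.from_rotvec(im["rotation"]).as_matrix();X,Y=np.meshgrid(xs,ys,indexing="ij")
    p=(np.stack([X,Y,np.full_like(X,.0305)],-1)-im["position"])@r
    u=K[0,2]+K[0,0]*p[...,0]/-p[...,2];v=K[1,2]-K[1,1]*p[...,1]/-p[...,2]
    w=cv2.GaussianBlur(cv2.cvtColor(cv2.remap(g,u.astype(np.float32),v.astype(np.float32),cv2.INTER_LINEAR),cv2.COLOR_BGR2GRAY),(0,0),2).astype(float)
    th=np.linspace(0,2*np.pi,120,endpoint=False)
    from scipy.ndimage import map_coordinates as mc
    def sc(cx,cy):
        a=lambda rr:mc(w,[120+(cx+rr*np.cos(th))/.00025,120+(cy+rr*np.sin(th))/.00025],order=1)
        return np.minimum(a(.0195)-a(.0165),40).sum()
    b=max((sc(i,j),i,j) for i in np.arange(-.006,.0061,.0005) for j in np.arange(-.006,.0061,.0005))
    print("pocket",x+b[1],y+b[2],b[0]);return w
E
python3 - <<'E'
from fit import *
im=hang(.609,-.038,.147-.027)
w=pocket(im,.609,-.0365);w2=pocket(im,.623,-.110)
print(ray(im,330+241/4-.4,190+350/4-.4,.03),ray(im,330+355/4-.4,190+416/4-.4,.03))
t=vision.get_image("top");pocket(t,.623,-.110)
E
```

```text
bottle 109 [ 0.6088 -0.0309] rms 0.0016003509880807502
bottle 115 [ 0.6076 -0.0339] rms 0.0022381597886061803
bottle 224 [ 0.6084 -0.0328] rms 0.002428435393242971
pocket 0.612 -0.03399999999999999 4663.005679289741
pocket 0.6255000000000001 -0.108 4313.675745137181
[ 0.6112 -0.0341  0.03  ] [ 0.6261 -0.1074  0.03  ]
pocket 0.628 -0.114 52.50187435139422
```

```bash
cat >> fit.py <<'E'
def sil(n,b,save=None):
    """fit bottle x,y (z of bottom b) by lower silhouette in one camera"""
    im=vision.get_image(n);o=readout.observe();x,y,_=o["position"]
    K=np.array(im["camera_matrix"]);r=R.from_rotvec(im["rotation"]).as_matrix()
    def pr(P):
        p=(P-im["position"])@r;return np.stack([K[0,2]+K[0,0]*p[...,0]/-p[...,2],K[1,2]-K[1,1]*p[...,1]/-p[...,2]],-1)
    hs=cv2.cvtColor(im["pixels"],cv2.COLOR_BGR2HSV).astype(int);m=(hs[...,1]>60)&(hs[...,0]<25)
    th=np.linspace(0,2*np.pi,60)
    def poly(dx,dy,dz):
        P=np.concatenate([np.c_[x+dx+.0165*np.cos(th),y+dy+.0165*np.sin(th),np.full(60,b+dz+h)] for h in(0,.022)])
        return cv2.convexHull(pr(P).astype(np.float32))
    c0=pr(np.array([x,y,b+.01]));u0,v0=int(c0[0])-40,int(c0[1])-40
    M=cv2.resize(m[v0:v0+80,u0:u0+80].astype(np.float32),None,fx=4,fy=4)
    best=None
    for dx in np.arange(-.006,.0061,.001):
     for dy in np.arange(-.006,.0091,.001):
      for dz in(-.004,-.002,0,.002,.004):
        q=(poly(dx,dy,dz)-[u0-.5,v0-.5])*4;A=np.zeros_like(M);cv2.fillConvexPoly(A,q.astype(np.int32),1.)
        B=cv2.dilate(A,np.ones((9,9)));top=int(pr(np.array([x+dx,y+dy,b+dz+.012]))[1]-v0)*4
        A[:top]=0;B[:top]=0
        s=(A*M).sum()-(A*(1-M)).sum()-((B-A)*M).sum()
        if best is None or s>best[0]:best=(s,dx,dy,dz)
    print(n,"TCP",o["position"],"offset",best)
E
python3 - <<'E'
from fit import *
sil("side",.1474-.027)
E
```

```text
side TCP [ 0.6077 -0.0357  0.1474] offset (np.float32(2242.7812), np.float64(-0.002), np.float64(0.004), 0.004)
```

```bash
python3 h.py .6106 -.036 .064 0 3
```

```text
t 5.2 pos [ 0.6077 -0.0357  0.1474] yaw -0.06 w 0.35 F [-0.1  0.1 -0.7] g 20.0 j7 0.23 tilt [-0.001  0.001 -1.   ]
[[-0.0, 0.02, 0.7, -0.0], [-0.0, 0.02, 0.7, -0.0], [-0.0, 0.02, 0.7, -0.0]]
```

```bash
python3 -m creep '[[0,0.03,0.7,0,0.2],[0,0.03,0.7,0,0.2],[0,0.02,0.65,0,0.2],[0,0,0,0,0.2],[0,0,0,0,0.2]]'; python3 - <<'E'
from fit import *
plan(.6106,-.036,.05,0,1)
o=readout.observe();hang(o["position"][0],o["position"][1],o["position"][2]-.027)
E
```

```text
clock: 5.82
position: [0.6119, -0.0367, 0.0665]
ee_rot: [2.223, 2.219, 0.001]
force: [0.6, -0.0, -0.8]
width: 0.351
gripper_force: 20.0
t 5.83 pos [ 0.6119 -0.0367  0.0665] yaw -0.12 w 0.351 F [ 0.6 -0.  -0.8] g 20.0 j7 0.28 tilt [ 0.001  0.    -1.   ]
[[0.02, -0.03, 0.41, -0.03]]
bottle 94 [ 0.6129 -0.0308] rms 0.0017109809079605173
bottle 94 [ 0.6126 -0.0341] rms 0.0022882986724949957
bottle 188 [ 0.6127 -0.033 ] rms 0.002471332192526452
```

```bash
python3 -m creep '[[0,-0.03,0,0,0.2],[0,0,0.2,0,0.2],[0,0,0.15,0,0.2],[0,0,0.1,0,0.2],[0,0,0,0,0.2]]'; python3 h.py .6106 -.036 .05 0 1
```

```text
clock: 6.5
position: [0.6108, -0.0417, 0.0493]
ee_rot: [2.225, 2.211, -0.002]
force: [-5.5, -10.6, 19.3]
width: 0.349
gripper_force: 20.0
t 6.5 pos [ 0.6108 -0.0417  0.0493] yaw -0.37 w 0.349 F [ -5.5 -10.6  19.3] g 20.0 j7 0.29 tilt [ 0.002 -0.004 -1.   ]
[[0.14, -0.01, -0.02, -0.09]]
```

```bash
python3 - <<'E'
from h import *
a=vision.get_image("side");b=vision.get_image("top")
A=cv2.resize(a["pixels"][230:320,340:440],None,fx=6,fy=6,interpolation=cv2.INTER_CUBIC)
cv2.imwrite("pics/s2.png",A);plan(.6106,-.036,.05,0,1)
E
```

```text
t 6.6 pos [ 0.6108 -0.0417  0.0493] yaw -0.37 w 0.349 F [ -4.7 -11.   18.4] g 20.0 j7 0.29 tilt [ 0.002 -0.004 -1.   ]
[[0.14, -0.01, -0.02, -0.09]]
```

View pics/s2.png

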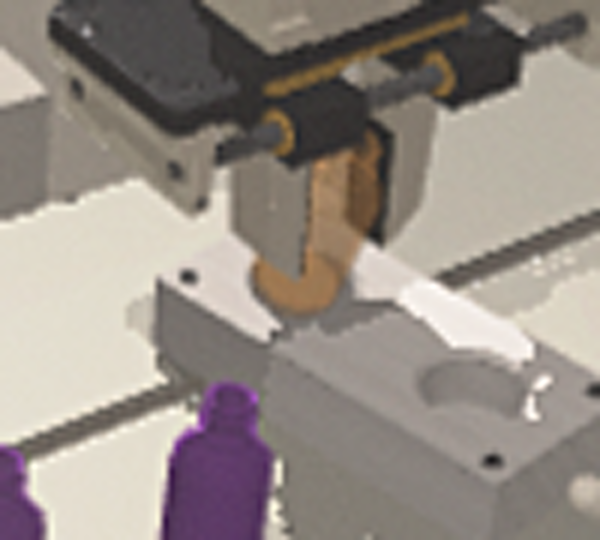

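The bottle has swivelled in the grip: its bottom is at crop (300,290), swung to the left, and rests on the block rim. I'll set it on free bench at (.53,-.18), let it right itself, and regrip harder with gentler motion.

```bash
python3 -m creep '[[0,0,-0.3,0,0.2],[0,0,-0.6,0,0.2],[0,0,-0.6,0,0.2],[0,0,-0.2,0,0.2],[0,0,0,0,0.2]]' 30; python3 h.py .53 -.18 .11 0 8
```

```text
clock: 7.22
position: [0.6104, -0.0365, 0.1155]
ee_rot: [2.224, 2.219, 0.001]
force: [-0.5, -0.1, -1.1]
width: 0.345
gripper_force: 30.0
t 7.22 pos [ 0.6104 -0.0365  0.1155] yaw -0.13 w 0.345 F [-0.5 -0.1 -1.1] g 30.0 j7 0.25 tilt [ 0.001  0.    -1.   ]
[[-0.45, -0.25, 0.02, -0.0], [-0.45, -0.25, 0.02, -0.0], [-0.45, -0.25, 0.02, -0.0], [-0.45, -0.25, 0.02, -0.0], [-0.45, -0.25, 0.02, -0.0], [-0.45, -0.25, 0.02, -0.0], [-0.45, -0.25, 0.02, -0.0], [-0.45, -0.25, 0.02, -0.0]]
```

```bash
python3 -m creep '[[-0.2,-0.11,0,0,0.2],[-0.4,-0.23,0,0,0.2],[-0.55,-0.31,0,0,0.2],[-0.65,-0.36,0,0,0.2],[-0.65,-0.36,0,0,0.2],[-0.55,-0.31,0,0,0.2],[-0.4,-0.22,0,0,0.2],[-0.19,-0.1,0,0,0.2],[0,0,0.6,0,0.2],[0,0,0.8,0,0.2],[0,0,0.4,0,0.2],[0,0,0,0,0.2]]'; python3 h.py .53 -.18 .027 0 1
```

```text
clock: 8.72
position: [0.5293, -0.1799, 0.0427]
ee_rot: [-2.223, -2.217, 0.002]
force: [-0.2, 0.0, -0.8]
width: 0.351
gripper_force: 30.0
t 8.72 pos [ 0.5293 -0.1799  0.0427] yaw -0.14 w 0.351 F [-0.2  0.  -0.8] g 30.0 j7 0.57 tilt [-0.002  0.001 -1.   ]
[[-0.0, 0.02, 0.39, -0.03]]
```

```bash
python3 -m creep '[[0,0,0.15,0,0.2],[0,0,0.1,0,0.2],[0,0,0,0,0.2]]'; python3 h.py .53 -.18 .027 0 1
```

```text
clock: 9.1
position: [0.53, -0.1803, 0.0337]
ee_rot: [2.224, 2.218, 0.0]
force: [-0.2, 0.0, -0.8]
width: 0.35
gripper_force: 30.0
t 9.1 pos [ 0.53   -0.1803  0.0337] yaw -0.15 w 0.35 F [-0.2  0.  -0.8] g 30.0 j7 0.57 tilt [ 0.  0. -1.]
[[0.01, -0.0, 0.17, -0.04]]
```

```bash
python3 -m creep '[[0,0,0.1,0,0.2],[0,0,0.1,0,0.2],[0,0,0,0,0.2]]'; python3 h.py .53 -.18 .027 0 1
```

```text
clock: 9.48
position: [0.5304, -0.1807, 0.0268]
ee_rot: [2.224, 2.217, 0.002]
force: [-4.1, 0.5, 18.6]
width: 0.35
gripper_force: 30.0
t 9.47 pos [ 0.5304 -0.1807  0.0268] yaw -0.18 w 0.35 F [-4.1  0.5 18.6] g 30.0 j7 0.58 tilt [ 0.002  0.    -1.   ]
[[0.02, -0.01, -0.01, -0.05]]
```

```bash
python3 -m creep '[[0,0,0,0,0.65],[0,0,0,0,0.65],[0,0,0,0,0.65],[0,0,0,0,0.65],[0,0,0,0,0.65],[0,0,0,0,0.65]]'; python3 - <<'E'
from fit import *
o=readout.observe();plan(.53,-.18,.027,0,1);hang(o["position"][0],o["position"][1],.0)
E
```

```text
clock: 10.22
position: [0.5299, -0.1803, 0.0255]
ee_rot: [-2.224, -2.218, 0.0]
force: [1.0, 0.5, 0.2]
width: 0.652
gripper_force: 0.0
t 10.22 pos [ 0.5299 -0.1803  0.0255] yaw -0.16 w 0.652 F [1.  0.5 0.2] g 0.0 j7 0.58 tilt [-0.  0. -1.]
[[0.01, 0.0, -0.04, -0.04]]
bottle 71 [ 0.5297 -0.1671] rms 0.0014833077765986494
bottle 124 [ 0.5187 -0.1954] rms 0.0026034634414892188
bottle 195 [ 0.5295 -0.1668] rms 0.0031901173852184866
```

```bash
python3 - <<'E'
from h import *
a=vision.get_image("side");K=a["camera_matrix"]
cv2.imwrite("pics/s3.png",cv2.resize(a["pixels"][270:370,350:470],None,fx=6,fy=6,interpolation=cv2.INTER_CUBIC))
E
```

```text
(no output)
```

View pics/s3.png

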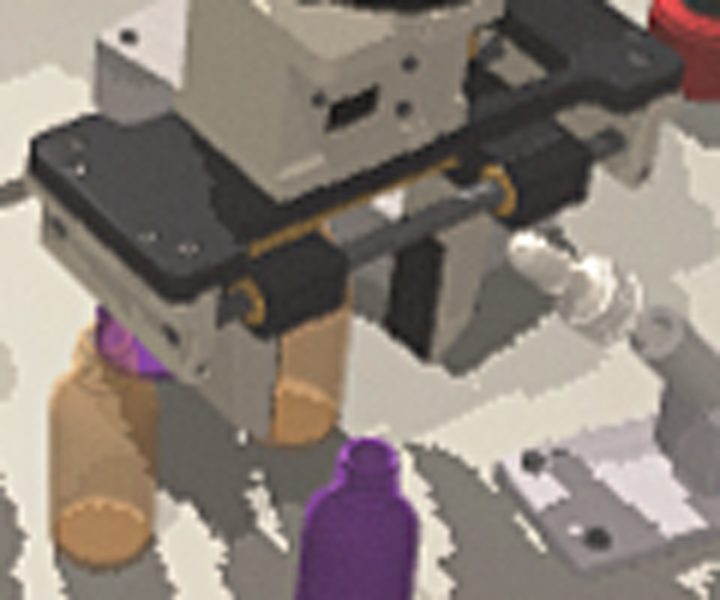

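The bottle stands upright between the fingers, visible at crop (305,390), somewhat towards +y of them. I'll measure its exact y from just those pixels.

```bash
python3 - <<'E'
from fit import *
im=vision.get_image("side");C=cloud(im);hs=cv2.cvtColor(im["pixels"],cv2.COLOR_BGR2HSV).astype(int)
m=np.zeros((480,640),bool);m[322:346,396:409]=1
m&=(hs[...,1]>60)&(hs[...,0]<25)
q=C[m];q=q[(q[:,2]>.005)&(q[:,2]<.05)&(np.hypot(q[:,0]-.53,q[:,1]+.175)<.04)];print(len(q),q.min(0),q.max(0))
for x in(None,.5315):
    f=least_squares(lambda p:np.hypot(q[:,0]-(p[0] if x is None else x),q[:,1]-p[1])-.0165,[.53,-.175],loss="soft_l1",f_scale=.001);print(f.x,np.abs(f.fun).mean())
# lowest/rightmost silhouette
for v in range(336,346):print(v,np.where(m[v])[0][[0,-1]] if m[v].any() else None,end=";")
K=np.array(im["camera_matrix"]);r=R.from_rotvec(im["rotation"]).as_matrix();th=np.linspace(0,6.28,200)
for y in(-.18,-.176,-.172,-.168):
    p=(np.c_[.5315+.0165*np.cos(th),y+.0165*np.sin(th),th*0]-im["position"])@r
    u=K[0,2]+K[0,0]*p[:,0]/-p[:,2];v=K[1,2]-K[1,1]*p[:,1]/-p[:,2];print(y,"umin/max",u.min(),u.max(),"vmax",v.max(),"at u",u[v.argmax()])
E
```

```text
187 [ 0.5131 -0.1895  0.0058] [ 0.535  -0.1745  0.0497]
[ 0.5285 -0.1685] 0.0011232043982384412
[ 0.53   -0.1697] 0.0015012757797957636
336 [396 406];337 [396 406];338 [396 406];339 [396 405];340 [396 405];341 [396 405];342 [396 405];343 [396 404];344 [396 402];345 [398 398];-0.18 umin/max 394.02597412569025 411.80345153505095 vmax 349.67451451543485 at u 404.094305475667
-0.176 umin/max 392.69964612279 410.4286098173467 vmax 348.377043340044 at u 402.72366070498674
-0.172 umin/max 391.37966878223716 409.0607389621698 vmax 347.0862252807543 at u 401.36004426677795
-0.168 umin/max 390.06618986653393 407.69978608701956 vmax 345.80200929509476 at u 400.0034022399228
```

```bash
python3 -m creep '[[0.15,0,0,0,0.65],[0.14,0,0,0,0.65],[0,0,0,0,0.65],[0,0,0,0,0.25],[0,0,0,0,0.25],[0,0,0,0,0.25],[0,0,0,0,0.25],[0,0,0,0,0.25],[0,0,-0.2,0,0.25],[0,0,-0.5,0,0.25],[0,0,-0.7,0,0.25],[0,0,-0.5,0,0.25]]' 45; python3 h.py .6106 -.0355 .11 0 9
python3 - <<'E'
from fit import *
o=readout.observe();p=o["position"];hang(p[0],p[1],p[2]-.027)
E
```

```text
clock: 11.88
position: [0.5302, -0.1688, 0.1031]
ee_rot: [2.224, 2.218, 0.001]
force: [0.4, -0.5, -1.4]
width: 0.342
gripper_force: 44.6
t 11.88 pos [ 0.5302 -0.1688  0.1031] yaw -0.16 w 0.342 F [ 0.4 -0.5 -1.4] g 44.6 j7 0.5 tilt [ 0.001 -0.    -1.   ]
[[0.37, 0.22, -0.02, -0.0], [0.37, 0.22, -0.02, -0.0], [0.37, 0.22, -0.02, -0.0], [0.37, 0.22, -0.02, -0.0], [0.37, 0.22, -0.02, -0.0], [0.37, 0.22, -0.02, -0.0], [0.37, 0.22, -0.02, -0.0], [0.37, 0.22, -0.02, -0.0], [0.37, 0.22, -0.02, -0.0]]
bottle 116 [ 0.5091 -0.1867] rms 0.0049742656011920435
bottle 139 [ 0.5307 -0.1665] rms 0.0015411072388206194
bottle 255 [ 0.5308 -0.1667] rms 0.0014310385387330611
```

```bash
python3 -m creep '[[0.15,0.09,-0.2,0,0.25],[0.3,0.18,-0.2,0,0.25],[0.45,0.27,0,0,0.25],[0.55,0.33,0,0,0.25],[0.6,0.36,0,0,0.25],[0.55,0.33,0,0,0.25],[0.42,0.27,0,0,0.25],[0.3,0.18,0,0,0.25],[0,0,0.4,0,0.25],[0,0,0.6,0,0.25],[0,0,0,0,0.25],[0,0,0,0,0.25]]'; python3 h.py .611 -.0361 .060 0 1
python3 - <<'E'
from fit import *
o=readout.observe();p=o["position"];hang(p[0],p[1],p[2]-.027)
E
```

```text
clock: 13.42
position: [0.6105, -0.0371, 0.0777]
ee_rot: [2.226, 2.217, -0.001]
force: [-0.1, 0.2, 0.1]
width: 0.342
gripper_force: 44.6
t 13.43 pos [ 0.6105 -0.0371  0.0777] yaw -0.23 w 0.342 F [-0.1  0.2  0.1] g 44.6 j7 0.27 tilt [-0. -0. -1.]
[[0.03, 0.01, 0.44, -0.06]]
bottle 79 [ 0.611  -0.0353] rms 0.001691963737917867
bottle 123 [ 0.6109 -0.0349] rms 0.0026970348525009974
bottle 202 [ 0.6109 -0.035 ] rms 0.0023570599377283393
```

Upright now (bottom and body fits agree). It needs +1 mm in y and +0.7 mm in x.

```bash
python3 -m creep '[[0.03,0.02,0.2,0,0.25],[0,0,0.2,0,0.25],[0,0,0.15,0,0.25],[0,0,0.1,0,0.25],[0,0,0.05,0,0.25],[0,0,0,0,0.25]]'; python3 h.py .611 -.0361 .035 0 1
```

```text
clock: 14.22
position: [0.6113, -0.0354, 0.0493]
ee_rot: [2.225, 2.218, -0.001]
force: [-0.4, -2.1, -2.3]
width: 0.343
gripper_force: 44.6
t 14.22 pos [ 0.6113 -0.0354  0.0493] yaw -0.18 w 0.343 F [-0.4 -2.1 -2.3] g 44.6 j7 0.29 tilt [-0. -0. -1.]
[[-0.02, -0.01, 0.36, -0.04]]
```

```bash
python3 -m creep '[[-0.02,0,0.1,0,0.25],[0,0,0.1,0,0.25],[0,0,0.1,0,0.25],[0,0,0.05,0,0.25],[0,0,0,0,0.25]]'; python3 h.py .611 -.0361 .0335 0 1
```

```text
clock: 14.85
position: [0.6113, -0.0357, 0.0353]
ee_rot: [-2.224, -2.218, 0.0]
force: [0.2, -0.7, -1.4]
width: 0.342
gripper_force: 44.6
t 14.85 pos [ 0.6113 -0.0357  0.0353] yaw -0.16 w 0.342 F [ 0.2 -0.7 -1.4] g 44.6 j7 0.3 tilt [-0.  0. -1.]
[[-0.01, -0.01, 0.04, -0.04]]
```

```bash
python3 -m creep '[[0,0,0.04,0,0.25],[0,0,0,0,0.25],[0,0,0,0,0.6],[0,0,0,0,0.6],[0,0,0,0,0.6],[0,0,0,0,0.6],[0,0,-0.7,0,0.6],[0,0,-1,0,0.6],[0,0,-1,0,0.6],[0,0,-0.3,0,0.6],[0,0,0,0,0.6]]'; python3 h.py .4465 -.178 .15 -14 7
python3 - <<'E'
from fit import *
for n in("side","top"):
    im=vision.get_image(n);c=cloud(im).reshape(-1,3);q=c[(np.hypot(c[:,0]-.611,c[:,1]+.036)<.02)&(c[:,2]>.05)&(c[:,2]<.11)]
    if len(q):print(n,len(q),"zmax",np.sort(q[:,2])[-3:],"mouth",q[q[:,2]>.078].mean(0))
E
```

```text
clock: 16.23
position: [0.6118, -0.0356, 0.1543]
ee_rot: [2.224, 2.218, 0.002]
force: [-0.2, 0.3, -0.4]
width: 0.602
gripper_force: 0.0
t 16.23 pos [ 0.6118 -0.0356  0.1543] yaw -0.14 w 0.602 F [-0.2  0.3 -0.4] g 0.0 j7 0.23 tilt [ 0.001  0.    -1.   ]
[[-0.51, -0.59, 0.01, 0.49], [-0.53, -0.57, 0.01, 0.49], [-0.55, -0.55, 0.01, 0.49], [-0.57, -0.53, 0.01, 0.49], [-0.59, -0.51, 0.01, 0.49], [-0.6, -0.49, 0.01, 0.49], [-0.62, -0.47, 0.01, 0.49]]
side 256 zmax [0.0885 0.0888 0.0891] mouth [ 0.6069 -0.0387  0.0842]
```

```bash
python3 -m creep '[[-0.51,-0.59,0.01,0.49,0.6],[-0.53,-0.57,0.01,0.49,0.6],[-0.55,-0.55,0.01,0.49,0.6],[-0.57,-0.53,0.01,0.49,0.6],[-0.59,-0.51,0.01,0.49,0.6],[-0.6,-0.49,0.01,0.49,0.6],[-0.62,-0.47,0.01,0.49,0.6],[0,0,0,0,0.6],[0,0,0,0,0.6]]'; python3 h.py .4465 -.178 .0265 -14 1
```

```text
clock: 17.45
position: [0.4469, -0.1782, 0.1509]
ee_rot: [-2.473, -1.937, -0.0]
force: [-0.7, 0.1, 0.2]
width: 0.599
gripper_force: 0.0
t 17.45 pos [ 0.4469 -0.1782  0.1509] yaw -13.87 w 0.599 F [-0.7  0.1  0.2] g 0.0 j7 0.29 tilt [-0.  0. -1.]
[[0.0, -0.01, 3.11, 0.03]]
```

```bash
python3 -m creep '[[0,0,0.5,0,0.6],[0,0,0.9,0,0.6],[0,0,0.9,0,0.6],[0,0,0.55,0,0.6],[0,0,0.25,0,0.6],[0,0,0,0,0.6],[0,0,0,0,0.25],[0,0,0,0,0.25],[0,0,0,0,0.25],[0,0,0,0,0.25],[0,0,0,0,0.25]]' 45; python3 h.py .6255 -.1095 .13 0 9
```

```text
clock: 18.82
position: [0.4472, -0.1785, 0.0276]
ee_rot: [2.473, 1.936, 0.001]
force: [-0.3, 0.3, 6.1]
width: 0.343
gripper_force: 45.0
t 18.82 pos [ 0.4472 -0.1785  0.0276] yaw -13.88 w 0.343 F [-0.3  0.3  6.1] g 45.0 j7 0.46 tilt [ 0.001  0.    -1.   ]
[[0.31, 0.44, -0.28, -0.39], [0.29, 0.44, -0.28, -0.39], [0.28, 0.45, -0.28, -0.39], [0.27, 0.46, -0.28, -0.39], [0.26, 0.47, -0.28, -0.39], [0.24, 0.47, -0.28, -0.39], [0.23, 0.48, -0.28, -0.39], [0.22, 0.48, -0.28, -0.39], [0.21, 0.49, -0.28, -0.39]]
```

```bash
python3 -m creep '[[0,0,-0.2,0,0.25],[0,0,-0.5,0,0.25],[0,0,-0.8,0,0.25],[0,0,-0.8,0,0.25],[0,0,-0.5,0,0.25],[0,0,-0.2,0,0.25],[0,0,0,0,0.25]]'; python3 h.py .6255 -.1095 .145 0 9;python3 - <<'E'
from fit import *
o=readout.observe();p=o["position"];hang(p[0],p[1],p[2]-.0265)
E
```

```text
clock: 19.7
position: [0.4469, -0.1784, 0.1473]
ee_rot: [2.473, 1.937, 0.001]
force: [-0.5, -0.5, -0.6]
width: 0.342
gripper_force: 45.0
t 19.7 pos [ 0.4469 -0.1784  0.1473] yaw -13.87 w 0.342 F [-0.5 -0.5 -0.6] g 45.0 j7 0.3 tilt [ 0.001  0.    -1.   ]
[[0.3, 0.44, 0.01, -0.39], [0.29, 0.44, 0.01, -0.39], [0.28, 0.45, 0.01, -0.39], [0.27, 0.46, 0.01, -0.39], [0.26, 0.47, 0.01, -0.39], [0.24, 0.47, 0.01, -0.39], [0.23, 0.48, 0.01, -0.39], [0.22, 0.49, 0.01, -0.39], [0.2, 0.49, 0.01, -0.39]]
bottle 68 [ 0.4484 -0.1785] rms 0.0011067260928147454
bottle 114 [ 0.4479 -0.1773] rms 0.0012205196162500575
bottle 182 [ 0.4482 -0.1777] rms 0.0012080292578798024
```

```bash
python3 -m creep '[[0.09,0.13,0,0,0.25],[0.21,0.31,0,0,0.25],[0.33,0.48,0,0,0.25],[0.42,0.62,0,0,0.25],[0.45,0.66,0,0,0.25],[0.42,0.62,0,0,0.25],[0.36,0.53,0,0,0.25],[0.27,0.4,0,0,0.25],[0.15,0.22,0.2,0,0.25],[0,0,0.5,0,0.25],[0,0,0.6,0,0.25],[0,0,0.3,0,0.25]]'; python3 -m creep '[[0,0,0,0,0.25],[0,0,0,0,0.25]]';  python3 h.py .6255 -.1095 .06 -14 1;python3 - <<'E'
from fit import *
o=readout.observe();p=o["position"];hang(p[0],p[1],p[2]-.0265)
E
```

```text
clock: 21.25
position: [0.6259, -0.1114, 0.0811]
ee_rot: [-2.472, -1.936, 0.003]
force: [-0.3, 0.1, -0.3]
width: 0.342
gripper_force: 45.0
clock: 21.5
position: [0.6274, -0.1119, 0.0838]
ee_rot: [2.473, 1.936, 0.001]
force: [0.4, 1.4, 0.0]
width: 0.342
gripper_force: 45.0
t 21.5 pos [ 0.6274 -0.1119  0.0838] yaw -13.89 w 0.342 F [0.4 1.4 0. ] g 45.0 j7 0.2 tilt [ 0.001 -0.    -1.   ]
[[0.05, -0.06, 0.6, 0.03]]
bottle 99 [ 0.6288 -0.1119] rms 0.0015964877292111378
bottle 145 [ 0.6282 -0.1115] rms 0.0018240274402786675
bottle 244 [ 0.6285 -0.1117] rms 0.0017432270129686602
```

```bash
python3 -m creep '[[0.06,-0.08,0.2,0,0.25],[0,0,0.2,0,0.25],[0,0,0.2,0,0.25],[0,0,0.15,0,0.25],[0,0,0.05,0,0.25],[0,0,0,0,0.25]]';  python3 h.py .625 -.1088 .0345 -14 1
```

```text
clock: 22.3
position: [0.6244, -0.1087, 0.051]
ee_rot: [-2.474, -1.937, 0.0]
force: [-0.3, -0.7, -0.4]
width: 0.344
gripper_force: 45.0
t 22.3 pos [ 0.6244 -0.1087  0.051 ] yaw -13.88 w 0.344 F [-0.3 -0.7 -0.4] g 45.0 j7 0.22 tilt [-0. -0. -1.]
[[0.0, 0.02, 0.41, 0.03]]
```

```bash
python3 -m creep '[[0,0.01,0.1,0,0.25],[0,0,0.12,0,0.25],[0,0,0.1,0,0.25],[0,0,0.05,0,0.25],[0,0,0,0,0.25],[0,0,0,0,0.25]]';  python3 h.py .625 -.1088 .0345 -14 1
```

```text
clock: 23.05
position: [0.6248, -0.1088, 0.0364]
ee_rot: [2.474, 1.937, 0.0]
force: [-0.2, -0.5, -1.1]
width: 0.345
gripper_force: 45.0
t 23.05 pos [ 0.6248 -0.1088  0.0364] yaw -13.88 w 0.345 F [-0.2 -0.5 -1.1] g 45.0 j7 0.23 tilt [ 0. -0. -1.]
[[-0.0, 0.0, 0.05, 0.03]]
```

```bash
python3 -m creep '[[0,0,0.04,0,0.25],[0,0,0,0,0.25],[0,0,0,0,0.55],[0,0,0,0,0.55],[0,0,0,0,0.55],[0,0,-0.5,0,0.55],[0,0,-1,0,0.55],[0,0,-1,0,0.55],[0,0,-1,0,0.55],[0,-0.6,-0.5,0,0.5],[0,-1,0,0,0.5],[0,-1,0,0,0.5]]';  python3 -m creep '[[0,-0.6,0,0,0.5],[0,0,0,0,0.5],[0,0,0,0,0.5]]'; python3 - <<'E'
from fit import *
plan(.567,-.248,.17,82,8)
a=vision.get_image("side");b=vision.get_image("top");s=cloud(a);t=cloud(b)
for n,c in(("s",s),("t",t)):
    c=c.reshape(-1,3)
    for x,y in((.6115,-.0355),(.625,-.109)):
        q=c[(np.hypot(c[:,0]-x,c[:,1]-y)<.022)&(c[:,2]>.075)&(c[:,2]<.11)]
        if len(q):print(n,len(q),q.mean(0),"zmax",np.sort(q[:,2])[-3:])
A=cv2.resize(a["pixels"][260:360,400:500],None,fx=5,fy=5,interpolation=cv2.INTER_CUBIC)
B=cv2.resize(b["pixels"][190:240,405:465],None,fx=5,fy=5,interpolation=cv2.INTER_CUBIC);B=cv2.copyMakeBorder(B,0,250,0,0,cv2.BORDER_CONSTANT)
cv2.imwrite("pics/d1.png",np.hstack([A,B]));np.savez("v1.npz",s=s,t=t)
E
```

```text
clock: 24.55
position: [0.523, -0.0839, 0.1962]
ee_rot: [2.473, 1.936, 0.002]
force: [0.4, -0.3, -0.1]
width: 0.501
gripper_force: 0.0
clock: 24.92
position: [0.5017, -0.0781, 0.1957]
ee_rot: [2.472, 1.936, 0.003]
force: [0.8, 0.8, 0.3]
width: 0.496
gripper_force: 0.0
t 24.93 pos [ 0.5017 -0.0781  0.1957] yaw -13.87 w 0.496 F [0.8 0.8 0.3] g 0.0 j7 0.04 tilt [ 0.002  0.    -1.   ]
[[-0.47, 0.33, 0.08, 2.63], [-0.4, 0.4, 0.08, 2.63], [-0.32, 0.47, 0.08, 2.63], [-0.23, 0.52, 0.08, 2.63], [-0.13, 0.55, 0.08, 2.63], [-0.03, 0.57, 0.08, 2.63], [0.08, 0.56, 0.08, 2.63], [0.18, 0.54, 0.08, 2.63]]
s 75 [ 0.6062 -0.0392  0.0826] zmax [0.0879 0.0881 0.0891]
s 82 [ 0.6221 -0.1087  0.0827] zmax [0.0888 0.089  0.0894]
t 34 [ 0.6059 -0.0373  0.0825] zmax [0.0887 0.0897 0.0899]
```

View pics/d1.png

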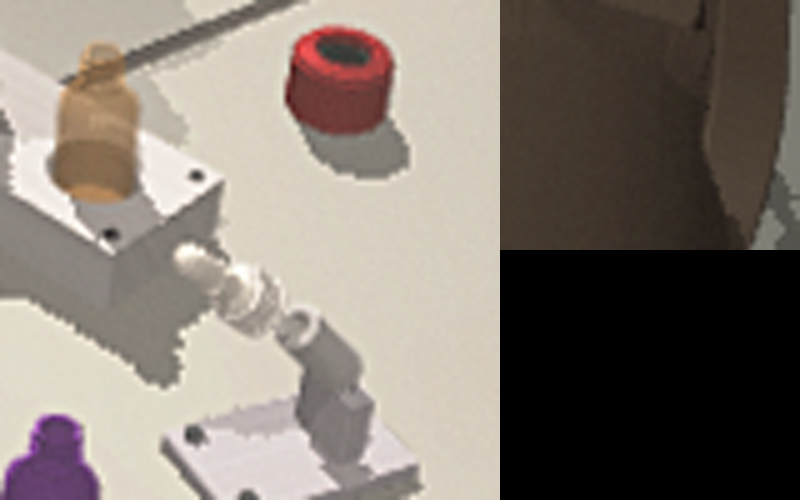

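Both bottles stand fully down (tops at about 88 mm). The dropper is undisturbed: teat end at crop (182,250), collar (255,295), tube mouth (300,325). Now I need the holder's yaw and the collar point.

```bash
python3 - <<'E'
from fit import *
b=vision.get_image("top");a=vision.get_image("side")
P=[ray(b,335+u/5-.4,185+v/5-.4,.009)[:2] for u,v in((460,88),(553,95),(548,240),(445,232))]
P=np.array(P);print(P,"ctr",P.mean(0));
for i,j in((3,0),(2,1)):d=P[i]-P[j];print("long edge",np.hypot(*d),np.degrees(np.arctan2(-d[1],-d[0])))
d=P[0]-P[1];print("short",np.hypot(*d),np.degrees(np.arctan2(-d[0],d[1])))
# collar model fit: points above z .075, axis line with 40deg lean, yaw free
for f,w in(("v0","s"),("v1","s"),("v0","t")):
    c=np.load(f+".npz")[w].reshape(-1,3)
    q=c[(abs(c[:,0]-.56)<.04)&(abs(c[:,1]+.248)<.03)&(c[:,2]>.078)&(c[:,2]<.14)]
    def res(p):
        ax=np.array([-.643*np.cos(p[2]),-.643*np.sin(p[2]),.766]);o=np.array([p[0],p[1],.092])
        h=(q-o)@ax;dist=np.linalg.norm(np.cross(q-o,ax),axis=1)
        return np.where(h>p[3]+.0075,dist-.008,dist-.011)
    for yaw in(None,-.12):
        g=least_squares(lambda p:res([p[0],p[1],p[2] if yaw is None else yaw,0.]),[.567,-.248,-.1],loss="soft_l1",f_scale=.001)
        print(f,w,len(q),g.x,np.abs(g.fun).mean())
print("mouth from side:",ray(a,400+300/5-.4,260+325/5-.4,.069),"teat end",ray(a,400+182/5-.4,260+250/5-.4,.12))
E
```

```text
[[ 0.6393 -0.2348]
 [ 0.6343 -0.2831]
 [ 0.5573 -0.2748]
 [ 0.563  -0.2219]] ctr [ 0.5985 -0.2537]
long edge 0.07744198828085416 -9.584159981852808
long edge 0.0773733079419712 -6.1488205209183135
short 0.048530470434071334 -6.002560004806262
v0 s 224 [ 0.567  -0.2439 -0.2829] 0.0015851558654531941
v0 s 224 [ 0.5682 -0.2436 -0.1   ] 0.0017684949096294397
v1 s 221 [ 0.5672 -0.2438 -0.2675] 0.0015853235666670603
v1 s 221 [ 0.568  -0.2435 -0.1   ] 0.0016937298316040432
v0 t 112 [ 0.5618 -0.2476  0.0447] 0.0020015550787766657
v0 t 112 [ 0.5613 -0.248  -0.1   ] 0.0022264177138461056
mouth from side: [ 0.5956 -0.2494  0.069 ] teat end [ 0.541  -0.2393  0.12  ]
```

```bash
python3 - <<'E'
from fit import *
S=np.load("v1.npz")["s"].reshape(-1,3)-[.001,.0015,0];T=np.load("v0.npz")["t"].reshape(-1,3)+[.001,-.0005,0]
pick=lambda c:c[(abs(c[:,0]-.56)<.045)&(abs(c[:,1]+.248)<.03)&(c[:,2]>.080)&(c[:,2]<.14)]
def cyl(h,r,a,b,R_):
    d=np.stack([r-R_,np.maximum(a-h,h-b)]);return np.minimum(d.max(0),0)+np.hypot(*np.maximum(d,0))
def fitd(q,lean=None):
    def res(p):
        L=p[3] if lean is None else lean;y=np.radians(-7)
        ax=np.array([-np.sin(L)*np.cos(y),-np.sin(L)*np.sin(y),np.cos(L)]);d=q-p[:3];h=d@ax;r=np.linalg.norm(d-np.outer(h,ax),axis=1)
        tea=cyl(h,r,0,.0335,.008);cap=np.linalg.norm(d-.0335*ax,axis=1)-.008
        return np.minimum.reduce([tea,cap,cyl(h,r,-.0075,.0075,.0105),cyl(h,r,-.06,0,.004)])
    return least_squares(res,[.57,-.248,.092,.7],loss="soft_l1",f_scale=.001)
for n,q in(("s",pick(S)),("t",pick(T)),("both",np.r_[pick(S),pick(T)])):
    for L in(None,.698):
        g=fitd(q,L);print(n,len(q),g.x[:3],np.degrees(g.x[3]),np.abs(g.fun).mean())
im=vision.get_image("side");C=cloud(im)
for u,v in((459,324),(460,325),(448,318),(451,319)):print(u,v,C[v,u])
E
```

```text
s 220 [ 0.5689 -0.2461  0.09  ] 51.44941140002125 0.0012095130030174918
s 220 [ 0.5682 -0.246   0.0899] 40.10704565915762 0.0014141993340763266
t 111 [ 0.5679 -0.2477  0.0887] 50.014940219096104 0.0010628725728782696
t 111 [ 0.5677 -0.248   0.0874] 40.10704565915762 0.0015813550843216018
both 331 [ 0.5687 -0.2467  0.0892] 50.95997273546146 0.0012658026664677231
both 331 [ 0.5682 -0.2466  0.0889] 40.10704565915762 0.0016121119320277222
459 324 [ 0.5924 -0.2505  0.0727]
460 325 [ 0.5926 -0.2529  0.0721]
448 318 [ 0.5622 -0.2498  0.0996]
451 319 [ 0.5662 -0.2532  0.098 ]
```

```bash
python3 h.py .5685 -.2465 .17 83 21
```

```text
t 25.18 pos [ 0.501  -0.0783  0.1946] yaw -13.9 w 0.5 F [-0.6  0.  -0.2] g 0.0 j7 0.04 tilt [-0.    -0.001 -1.   ]
[[-0.18, 0.13, 0.03, 0.99], [-0.17, 0.14, 0.03, 0.99], [-0.16, 0.15, 0.03, 0.99], [-0.15, 0.16, 0.03, 0.99], [-0.13, 0.17, 0.03, 0.99], [-0.12, 0.18, 0.03, 0.99], [-0.11, 0.19, 0.03, 0.99], [-0.1, 0.19, 0.03, 0.99], [-0.08, 0.2, 0.03, 0.99], [-0.07, 0.2, 0.03, 0.99], [-0.05, 0.21, 0.03, 0.99], [-0.04, 0.21, 0.03, 0.99], [-0.03, 0.21, 0.03, 0.99], [-0.01, 0.22, 0.03, 0.99], [0.0, 0.22, 0.03, 0.99], [0.02, 0.21, 0.03, 0.99], [0.03, 0.21, 0.03, 0.99], [0.05, 0.21, 0.03, 0.99], [0.06, 0.21, 0.03, 0.99], [0.08, 0.2, 0.03, 0.99], [0.09, 0.2, 0.03, 0.99]]
```

```bash
python3 -m creep '[[-0.18,0.13,0.03,0.99,0.5],[-0.17,0.14,0.03,0.99,0.5],[-0.16,0.15,0.03,0.99,0.5],[-0.15,0.16,0.03,0.99,0.5],[-0.13,0.17,0.03,0.99,0.5],[-0.12,0.18,0.03,0.99,0.5],[-0.11,0.19,0.03,0.99,0.5],[-0.1,0.19,0.03,0.99,0.5],[-0.08,0.2,0.03,0.99,0.5],[-0.07,0.2,0.03,0.99,0.5],[-0.05,0.21,0.03,0.99,0.5],[-0.04,0.21,0.03,0.99,0.5]]' 10; python3 -m creep '[[-0.03,0.21,0.03,0.99,0.5],[-0.01,0.22,0.03,0.99,0.5],[0,0.22,0.03,0.99,0.5],[0.02,0.21,0.03,0.99,0.5],[0.03,0.21,0.03,0.99,0.5],[0.05,0.21,0.03,0.99,0.5],[0.06,0.21,0.03,0.99,0.5],[0.08,0.2,0.03,0.99,0.5],[0.09,0.2,0.03,0.99,0.5],[0,0,0,0,0.5],[0,0,0,0,0.5]]';python3 h.py .5685 -.2465 .071 83 1
```

```text
clock: 26.68
position: [0.5397, -0.175, 0.18]
ee_rot: [3.045, 0.772, -0.001]
force: [-0.6, 0.1, 0.5]
width: 0.503
gripper_force: 0.0
clock: 28.05
position: [0.5678, -0.2467, 0.1693]
ee_rot: [-3.136, 0.19, 0.001]
force: [0.4, 0.8, -0.5]
width: 0.5
gripper_force: 0.0
t 28.05 pos [ 0.5678 -0.2467  0.1693] yaw -96.94 w 0.5 F [ 0.4  0.8 -0.5] g 0.0 j7 -0.84 tilt [-0.  0. -1.]
[[0.02, -0.01, 2.46, 0.01]]
```

```bash
python3 -m creep '[[0.02,-0.01,0.4,0,0.5],[0,0,0.7,0,0.5],[0,0,0.7,0,0.5],[0,0,0.45,0,0.5],[0,0,0.2,0,0.5],[0,0,0,0,0.5],[0,0,0,0,0.5]]' 8;python3 h.py .5685 -.2465 .071 83 1
python3 -m creep '[[0,0,0,0,0.1],[0,0,0,0,0.1],[0,0,0,0,0.1],[0,0,0,0,0.1],[0,0,0,0,0.1],[0,0,0,0,0.1]]' 8;python3 h.py .5685 -.2465 .071 83 1
```

```text
clock: 28.92
position: [0.5691, -0.247, 0.0724]
ee_rot: [3.135, -0.193, 0.002]
force: [-0.8, 0.0, 0.6]
width: 0.497
gripper_force: 0.0
t 28.93 pos [ 0.5691 -0.247   0.0724] yaw -97.04 w 0.497 F [-0.8  0.   0.6] g 0.0 j7 -0.76 tilt [ 0.001 -0.001 -1.   ]
[[-0.02, -0.01, 0.03, -0.01]]
clock: 29.68
position: [0.5686, -0.2467, 0.0716]
ee_rot: [3.136, -0.193, -0.0]
force: [-0.3, -0.3, 1.5]
width: 0.243
gripper_force: 7.9
t 29.68 pos [ 0.5686 -0.2467  0.0716] yaw -97.04 w 0.243 F [-0.3 -0.3  1.5] g 7.9 j7 -0.76 tilt [-0. -0. -1.]
[[-0.0, -0.0, 0.01, -0.01]]
```

The collar is gripped (22.4 mm). I'll draw it 27 mm along the tube and leave about 5 mm inside.

```bash
python3 -m creep '[[-0.08,0,-0.09,0,0.1],[-0.14,0,-0.16,0,0.1],[-0.14,0,-0.16,0,0.1],[-0.09,0,-0.09,0,0.1],[0,0,0,0,0.1],[0,0,0,0,0.1]]' 6;python3 h.py .5685 -.2465 .071 83 1
```

```text
clock: 30.42
position: [0.5509, -0.2443, 0.0915]
ee_rot: [-3.136, 0.192, -0.0]
force: [0.1, -0.9, -0.6]
width: 0.242
gripper_force: 5.9
t 30.43 pos [ 0.5509 -0.2443  0.0915] yaw -97.03 w 0.242 F [ 0.1 -0.9 -0.6] g 5.9 j7 -0.76 tilt [ 0.  0. -1.]
[[0.44, 0.0, 0.51, -0.01]]
```

```bash
python3 -m creep '[[0.1,0,-0.09,0,0.1],[0.1,0,-0.1,0,0.1],[0.14,0,-0.08,0,0.1],[0.13,0,-0.08,0,0.1],[0,0,0,0,0.1]]';python3 h.py .5685 -.2465 .071 83 1
python3 - <<'E'
from fit import *
a=vision.get_image("side")
cv2.imwrite("pics/d2.png",cv2.resize(a["pixels"][250:350,400:500],None,fx=6,fy=6,interpolation=cv2.INTER_CUBIC))
E
```

```text
clock: 31.05
position: [0.5702, -0.2469, 0.1058]
ee_rot: [3.135, -0.192, 0.001]
force: [-0.1, 0.7, 0.1]
width: 0.235
gripper_force: 6.0
t 31.05 pos [ 0.5702 -0.2469  0.1058] yaw -97.02 w 0.235 F [-0.1  0.7  0.1] g 6.0 j7 -0.79 tilt [ 0.001 -0.    -1.   ]
[[-0.04, -0.01, 0.87, -0.0]]
```

View pics/d2.png

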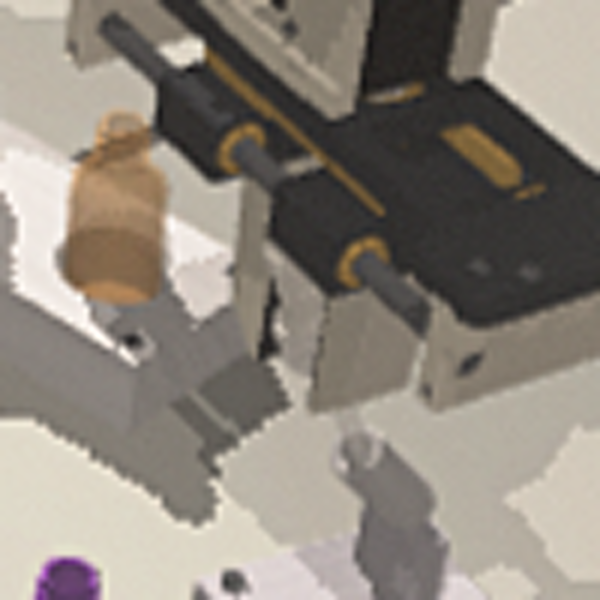

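The pipette tip is caught in the tube mouth at crop (350,440) and the collar is between the pads, so the swivel is working. I'll finish the arc.

```bash
python3 -m creep '[[0.14,0,-0.05,0,0.1],[0.14,0,-0.04,0,0.1],[0.13,0,-0.03,0,0.1],[0.1,0,-0.02,0,0.1],[0,0,0,0,0.1],[0,0,0,0,0.1]]';python3 h.py .5685 -.2465 .071 83 1
python3 - <<'E'
from fit import *
im=vision.get_image("side");C=cloud(im);p=readout.observe()["position"]
q=C.reshape(-1,3);k=(np.hypot(q[:,0]-p[0],q[:,1]-p[1])<.02)&(q[:,2]<p[2]-.002)&(q[:,2]>.06);q=q[k]
for z in np.arange(.06,p[2],.006):
    w=q[abs(q[:,2]-z)<.003]
    if len(w):print(round(z,3),len(w),w.mean(0),np.ptp(w,0))
E
```

```text
clock: 31.85
position: [0.5898, -0.2492, 0.1111]
ee_rot: [-3.136, 0.193, -0.0]
force: [-0.2, -0.2, -0.6]
width: 0.239
gripper_force: 6.0
t 31.85 pos [ 0.5898 -0.2492  0.1111] yaw -97.04 w 0.239 F [-0.2 -0.2 -0.6] g 6.0 j7 -0.81 tilt [ 0. -0. -1.]
[[-0.54, -0.0, 1.0, -0.01]]
0.06 13 [ 0.598  -0.2576  0.0614] [0.0175 0.0143 0.0023]
0.066 45 [ 0.5942 -0.2537  0.0659] [0.0232 0.0182 0.0055]
0.072 35 [ 0.5941 -0.2537  0.0716] [0.017  0.0176 0.0058]
0.078 11 [ 0.5928 -0.252   0.0776] [0.0096 0.0036 0.0044]
0.084 11 [ 0.5897 -0.2518  0.0843] [0.0056 0.0049 0.0047]
0.09 10 [ 0.5894 -0.2515  0.0904] [0.0093 0.0048 0.0055]
0.096 12 [ 0.5886 -0.2519  0.0962] [0.0064 0.0057 0.005 ]
0.102 6 [ 0.587  -0.2517  0.1022] [0.0024 0.0045 0.004 ]
0.108 5 [ 0.587  -0.251   0.1074] [0.0038 0.0041 0.0029]
```

```bash
cat > pip.py <<'E'
from fit import *
def pip(lo,hi):
    o=readout.observe();p=o["position"];m=R.from_rotvec(o["ee_rot"]).as_matrix()
    for n in("side","top"):
        q=cloud(vision.get_image(n)).reshape(-1,3)
        q=q[(np.hypot(q[:,0]-p[0],q[:,1]-p[1])<.016)&(q[:,2]<p[2]-lo)&(q[:,2]>p[2]-hi)]
        if len(q)<10:print(n,len(q));continue
        f=[least_squares(lambda a:a[0]+a[1]*(q[:,2]-p[2])-q[:,i],[p[i],0],loss="soft_l1",f_scale=.001).x for i in(0,1)]
        s=np.array([f[0][1],f[1][1],0]);t=s@m
        print(n,len(q),"at TCP",f[0][0],f[1][0],"zmin",q[:,2].min(),"tilt deg: toolx",np.degrees(np.arctan(t[0])),"tooly",np.degrees(np.arctan(t[1])))
E
python3 -m creep '[[0.07,0,0.01,0,0.1],[0.05,0,0.01,0,0.1],[0,0,0,0,0.1],[0,0,0,0,0.1]]';python3 -c "
from pip import *
plan(.5898,-.249,.19,83,1);pip(.002,.032)"
```

```text
clock: 32.4
position: [0.5945, -0.2498, 0.1103]
ee_rot: [-3.136, 0.193, -0.0]
force: [-0.6, 0.6, 0.5]
width: 0.24
gripper_force: 6.0
t 32.4 pos [ 0.5945 -0.2498  0.1103] yaw -97.04 w 0.24 F [-0.6  0.6  0.5] g 6.0 j7 -0.82 tilt [ 0.  0. -1.]
[[-0.12, -0.01, -1.99, -0.01]]
side 56 at TCP 0.5902031896586737 -0.2525758917632178 zmin 0.07833314541719472 tilt deg: toolx -1.8820457273876654 tooly 1.8792335144563905
top 0
```

```bash
python3 -m creep '[[0,0,0,0,0.1],[0,0,-0.1,0,0.1],[0,0,-0.3,0,0.1],[0,0,-0.6,0,0.1],[0,0,-0.6,0,0.1],[0,0,-0.4,0,0.1],[0,0,-0.1,0,0.1],[0,0,0,0,0.1]]' 15;python3 -c "
from pip import *
plan(.6115,-.0355,.19,83,1);pip(.002,.042)"
```

```text
clock: 33.5
position: [0.5944, -0.2496, 0.1941]
ee_rot: [-3.135, 0.192, 0.0]
force: [-0.8, -0.3, 0.0]
width: 0.236
gripper_force: 15.0
t 33.5 pos [ 0.5944 -0.2496  0.1941] yaw -97.03 w 0.236 F [-0.8 -0.3  0. ] g 15.0 j7 -0.88 tilt [-0.  0. -1.]
[[-0.23, -5.36, 0.1, -0.01]]
side 79 at TCP 0.5899172205581201 -0.2514917894323075 zmin 0.15268235844527966 tilt deg: toolx -2.967357723918329 tooly 0.07342824571059318
top 0
```

```bash
python3 - <<'E'
from h import *
for k in"ts":
    c=np.load("v0.npz")[k].reshape(-1,3)
    for y0,y1 in((-.05,.03),(.03,.08)):
        q=c[(c[:,0]>.55)&(c[:,0]<.69)&(c[:,1]>y0)&(c[:,1]<y1)];print(k,y0,len(q),np.nanmax(q[:,2]) if len(q) else None)
E
python3 -m creep '[[-0.02,-0.2,0,0,0.1],[-0.02,-0.35,0,0,0.1],[-0.02,-0.5,0,0,0.1],[-0.02,-0.6,0,0,0.1],[-0.02,-0.65,0,0,0.1],[-0.02,-0.65,0,0,0.1]]'; python3 h.py .612 -.035 .19 83 6
```

```text
t -0.05 1541 0.0361616980774766
t 0.03 1164 0.1333648038644626
s -0.05 1093 0.03534114845330172
s 0.03 3312 0.13347460793102306
clock: 34.35
position: [0.6042, -0.1299, 0.1941]
ee_rot: [-3.135, 0.191, 0.001]
force: [0.3, -0.2, 0.3]
width: 0.238
gripper_force: 15.0
t 34.35 pos [ 0.6042 -0.1299  0.1941] yaw -96.98 w 0.238 F [ 0.3 -0.2  0.3] g 15.0 j7 -1.05 tilt [-0.     0.001 -1.   ]
[[-0.02, -0.4, 0.02, 0.0], [-0.02, -0.4, 0.02, 0.0], [-0.02, -0.4, 0.02, 0.0], [-0.02, -0.4, 0.02, 0.0], [-0.02, -0.4, 0.02, 0.0], [-0.02, -0.4, 0.02, 0.0]]
```

```bash
python3 -m creep '[[-0.02,-0.62,0,0,0.1],[-0.02,-0.58,0,0,0.1],[-0.02,-0.48,0,0,0.1],[-0.02,-0.35,0,0,0.1],[-0.02,-0.22,0.1,0,0.1],[-0.02,-0.12,0.3,0,0.1],[0,0,0.3,0,0.1],[0,0,0.1,0,0.1],[0,0,0,0,0.1],[0,0,0,0,0.1]]'; python3 h.py .612 -.035 .161 83 1
```

```text
clock: 35.6
position: [0.6112, -0.038, 0.1626]
ee_rot: [3.135, -0.194, 0.001]
force: [0.3, -0.0, 1.2]
width: 0.238
gripper_force: 15.0
t 35.6 pos [ 0.6112 -0.038   0.1626] yaw -97.08 w 0.238 F [ 0.3 -0.   1.2] g 15.0 j7 -1.17 tilt [ 0.001 -0.    -1.   ]
[[0.01, -0.08, 0.04, -0.02]]
```

```bash
python3 - <<'E'
from pip import *
pip(.002,.042);p=readout.observe()["position"]
im=vision.get_image("side");C=cloud(im).reshape(-1,3)
q=C[(np.hypot(C[:,0]-.611,C[:,1]+.036)<.025)&(C[:,2]<.095)&(C[:,2]>.04)]
for z in(.05,.056,.07,.076,.082,.086):
    w=q[abs(q[:,2]-z)<.003];print(z,len(w),w.mean(0))
K=np.array(im["camera_matrix"]);r=R.from_rotvec(im["rotation"]).as_matrix()
c=(np.array([.611,-.035,.12])-im["position"])@r;u=int(K[0,2]+K[0,0]*c[0]/-c[2]);v=int(K[1,2]-K[1,1]*c[1]/-c[2]);print(u,v)
cv2.imwrite("pics/f.png",cv2.resize(im["pixels"][v-40:v+50,u-50:u+50],None,fx=6,fy=6,interpolation=cv2.INTER_CUBIC))
E
```

```text
side 54 at TCP 0.606690426200365 -0.039848794333841496 zmin 0.12356422484550822 tilt deg: toolx -3.2173015600503097 tooly -2.4404550776056606
top 0
0.05 35 [ 0.6003 -0.0453  0.0499]
0.056 39 [ 0.6015 -0.0446  0.0561]
0.07 48 [ 0.6049 -0.042   0.0694]
0.076 25 [ 0.6057 -0.0399  0.076 ]
0.082 30 [ 0.6067 -0.0396  0.0823]
0.086 36 [ 0.6066 -0.0382  0.086 ]
393 240
```

View pics/f.png

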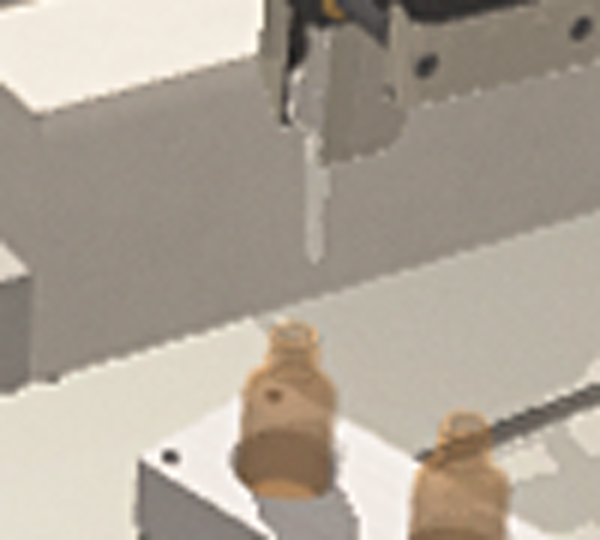

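The dropper hangs nearly vertical, tip at crop (315,260), above and to the right of the left bottle's mouth at crop (293,337). I'll work out the remaining offset with rays in the same camera.

```bash
python3 - <<'E'
from pip import *
im=vision.get_image("side");f=lambda x,y,z:ray(im,343+x/6-.4,200+y/6-.4,z)
print("mouth",f(293,337,.087),"tip",f(315,260,.117),f(315,260,.120))
K=np.array(im["camera_matrix"]);r=R.from_rotvec(im["rotation"]).as_matrix()
def px(P):
    c=(np.array(P)-im["position"])@r;return np.array([(K[0,2]+K[0,0]*c[0]/-c[2]-343+.4)*6,(K[1,2]-K[1,1]*c[1]/-c[2]-200+.4)*6])
M=f(293,337,.087);print("vertical above mouth at .118:",px(M+[0,0,.031]), "and per mm x,y:",px(M+[.001,0,.031])-px(M+[0,0,.031]),px(M+[0,.001,.031])-px(M+[0,0,.031]))
T=f(315,260,.118);print("upright top would be at",px(T+[0,0,.0335]),"x-lean 3deg",px(T+[-.0018,0,.0335]))
plan(.612,-.035,.161,83,1)
E
```

```text
mouth [ 0.6071 -0.0371  0.087 ] tip [ 0.6122 -0.0386  0.117 ] [ 0.6091 -0.042   0.12  ]
vertical above mouth at .118: [300.5807 259.7438] and per mm x,y: [ 2.3895 -0.86  ] [-1.8729 -1.4284]
upright top would be at [323.6852 173.8939] x-lean 3deg [319.3259 175.406 ]
t 35.8 pos [ 0.6112 -0.0375  0.1626] yaw -97.04 w 0.236 F [0.2 0.1 0.1] g 15.0 j7 -1.17 tilt [ 0.001  0.    -1.   ]
[[0.01, -0.06, 0.04, -0.01]]
```

Tip is about 3.5 mm off in x and 2 mm in y, with 3–5° of lean left. There is plenty of time, so I'll go back to the tube lip for a 4° touch-up.

```bash
python3 -m creep '[[0,0,-0.2,0,0.1],[0,0.2,-0.4,0,0.1],[0.02,0.4,-0.2,0,0.1],[0.02,0.6,0,0,0.1],[0.02,0.7,0,0,0.1],[0.02,0.75,0,0,0.1],[0.02,0.75,0,0,0.1],[0.02,0.65,0,0,0.1],[0.02,0.55,0,0,0.1],[0.02,0.4,0,0,0.1],[0.01,0.2,0,0,0.1],[0,0,0,0,0.1]]'; python3 -m creep '[[0,0,0,0,0.1]]'; python3 h.py .593 -.2496 .116 83 1
```

```text
clock: 37.3
position: [0.5921, -0.2451, 0.1944]
ee_rot: [-3.136, 0.194, -0.0]
force: [0.4, 0.5, 1.0]
width: 0.241
gripper_force: 15.0
clock: 37.42
position: [0.5926, -0.2437, 0.1942]
ee_rot: [-3.135, 0.191, 0.0]
force: [-0.5, 0.9, -0.5]
width: 0.236
gripper_force: 15.0
t 37.42 pos [ 0.5926 -0.2437  0.1942] yaw -96.97 w 0.236 F [-0.5  0.9 -0.5] g 15.0 j7 -0.88 tilt [-0.     0.001 -1.   ]
[[0.03, 0.15, 1.96, 0.01]]
```

```bash
python3 -m creep '[[0.02,0.15,0,0,0.1],[0,0,0.3,0,0.1],[0,0,0.6,0,0.1],[0,0,0.6,0,0.1],[0,0,0.3,0,0.1],[0,0,0.16,0,0.1],[0,0,0,0,0.1],[0,0,0,0,0.1]]'; python3 h.py .593 -.2498 .1103 83 1
```

```text
clock: 38.42
position: [0.5927, -0.251, 0.1166]
ee_rot: [3.135, -0.193, 0.002]
force: [0.2, 0.2, 0.5]
width: 0.238
gripper_force: 15.0
t 38.42 pos [ 0.5927 -0.251   0.1166] yaw -97.04 w 0.238 F [0.2 0.2 0.5] g 15.0 j7 -0.82 tilt [ 0.001 -0.    -1.   ]
[[0.0, -0.03, 0.16, -0.01]]
```

```bash
python3 -m creep '[[0,-0.03,0.06,0,0.1],[0,0,0.1,0,0.1],[0,0,0,0,0.1],[0.06,0,0,0,0.1],[0.06,0,0,0,0.1],[0.04,0,0,0,0.1],[0,0,0,0,0.1],[0,0,0,0,0.1]]' 6; python3 -c "
from pip import *
plan(.593,-.2498,.1103,83,1);pip(.002,.032)"
python3 -m creep '[[0,0,0,0,0.1],[0,0,-0.1,0,0.1],[0,0,-0.3,0,0.1],[0,0,-0.6,0,0.1],[0,0,-0.6,0,0.1],[0,0,-0.4,0,0.1],[0,0,-0.1,0,0.1],[0,0,0,0,0.1]]' 15;python3 -c "
from pip import *
plan(.6085,-.033,.194,83,1);pip(.002,.042)"
```

```text
clock: 39.42
position: [0.5988, -0.2504, 0.1095]
ee_rot: [-3.136, 0.193, -0.0]
force: [-1.4, -0.2, 0.3]
width: 0.238
gripper_force: 6.0
t 39.42 pos [ 0.5988 -0.2504  0.1095] yaw -97.04 w 0.238 F [-1.4 -0.2  0.3] g 6.0 j7 -0.82 tilt [ 0.  0. -1.]
[[-0.15, 0.0, -0.02, -0.01]]
side 59 at TCP 0.5936188025718332 -0.2518920474282857 zmin 0.07774533713324117 tilt deg: toolx 3.8154775127433314 tooly -0.8363831653781798
top 0
clock: 40.52
position: [0.5988, -0.2501, 0.1933]
ee_rot: [-3.135, 0.192, 0.0]
force: [0.4, 0.1, -0.6]
width: 0.241
gripper_force: 15.0
t 40.52 pos [ 0.5988 -0.2501  0.1933] yaw -97.03 w 0.241 F [ 0.4  0.1 -0.6] g 15.0 j7 -0.88 tilt [-0.  0. -1.]
[[-0.42, -5.42, -0.02, -0.01]]
side 84 at TCP 0.5921049504251413 -0.2523621718313771 zmin 0.1521189567840353 tilt deg: toolx 0.32337887252025715 tooly 1.2137574177272077
top 0
```

```bash
python3 -m creep '[[-0.03,-0.2,0,0,0.1],[-0.03,-0.35,0,0,0.1],[-0.03,-0.5,0,0,0.1],[-0.03,-0.6,0,0,0.1],[-0.03,-0.65,0,0,0.1],[-0.04,-0.65,0,0,0.1],[-0.03,-0.65,0,0,0.1],[-0.03,-0.6,0,0,0.1],[-0.03,-0.5,0,0,0.1],[-0.03,-0.35,0,0,0.1],[-0.03,-0.2,0.1,0,0.1],[0,-0.12,0.3,0,0.1]]'; python3 -m creep '[[0,0,0.3,0,0.1],[0,0,0.1,0,0.1],[0,0,0,0,0.1],[0,0,0,0,0.1],[0,0,0,0,0.1]]'; cat > al.py <<'E'
from pip import *
plan(.6117,-.0353,.161,83,1);pip(.002,.042)
im=vision.get_image("side");cv2.imwrite("pics/al.png",im["pixels"])
K=np.array(im["camera_matrix"]);r=R.from_rotvec(im["rotation"]).as_matrix();C=cloud(im);z=C[...,2]
d=np.hypot(C[...,0]-.611,C[...,1]+.037)
def cen(m):v,u=np.where(m);return len(u),u.min(),u.max(),u.mean(),v.min(),v.max()
hs=cv2.cvtColor(im["pixels"],cv2.COLOR_BGR2HSV).astype(int)
pm=(d<.018)&(z>.112)&(z<.155);nm=(d<.022)&(z>.076)&(z<.092)&(hs[...,1]>50)
for n,m in(("pip",pm),("neck",nm)):
    print(n,cen(m))
    for v in np.unique(np.where(m)[0]):u=np.where(m[v])[0];print((int(v),int(u.min()),int(u.max())),end=" ")
    print()
E
python3 al.py
```

```text
clock: 42.12
position: [0.6119, -0.0356, 0.1774]
ee_rot: [3.136, -0.193, 0.002]
force: [0.2, 0.3, -0.1]
width: 0.237
gripper_force: 15.0
clock: 42.75
position: [0.6118, -0.0357, 0.1619]
ee_rot: [-3.136, 0.193, -0.001]
force: [-0.4, -0.2, -0.4]
width: 0.237
gripper_force: 15.0
t 42.75 pos [ 0.6118 -0.0357  0.1619] yaw -97.05 w 0.237 F [-0.4 -0.2 -0.4] g 15.0 j7 -1.17 tilt [ 0.001  0.    -1.   ]
[[-0.0, -0.01, 0.02, -0.01]]
side 60 at TCP 0.6053297444437954 -0.038969904383659146 zmin 0.12034988609698061 tilt deg: toolx 0.4714122720024982 tooly 2.778352767804264
top 0
pip (53, np.int64(391), np.int64(395), np.float64(392.9056603773585), np.int64(228), np.int64(243))
(228, 394, 395) (229, 392, 395) (230, 392, 395) (231, 392, 395) (232, 392, 394) (233, 392, 395) (234, 392, 394) (235, 392, 394) (236, 392, 394) (237, 391, 394) (238, 391, 394) (239, 391, 394) (240, 391, 393) (241, 391, 393) (242, 391, 393) (243, 392, 393) 
neck (69, np.int64(387), np.int64(396), np.float64(391.40579710144925), np.int64(254), np.int64(263))
(254, 389, 394) (255, 388, 395) (256, 388, 395) (257, 388, 395) (258, 388, 396) (259, 387, 395) (260, 387, 395) (261, 388, 395) (262, 389, 392) (263, 391, 392)
```

```bash
python3 - <<'E'
from pip import *
im=vision.get_image("side")
for mv in(255.8,256.8):
    M=ray(im,391.5,mv,.087)
    for z in(.117,.1185,.120):print(mv,z,M.round(4),(M-ray(im,392.2,242.7,z)).round(4))
E
```

```text
255.8 0.117 [ 0.6072 -0.0373  0.087 ] [-0.0005 -0.0024 -0.03  ]
255.8 0.1185 [ 0.6072 -0.0373  0.087 ] [ 0.001  -0.0006 -0.0315]
255.8 0.12 [ 0.6072 -0.0373  0.087 ] [ 0.0025  0.0011 -0.033 ]
256.8 0.117 [ 0.605  -0.0401  0.087 ] [-0.0027 -0.0052 -0.03  ]
256.8 0.1185 [ 0.605  -0.0401  0.087 ] [-0.0012 -0.0034 -0.0315]
256.8 0.12 [ 0.605  -0.0401  0.087 ] [ 0.0003 -0.0017 -0.033 ]
```

The lean is now under 1° along the swivel direction. The tip is within about 1–2 mm of the mouth centre and about 3 cm above it, and the arm is still, so I'm handing in.

```bash
python3 -c "
from cell import sign_off
print(sign_off())"
```

```text
the job is handed in; nothing more can be done
None
```

Job handed in: both amber bottles stand fully down in the pockets, and the gripper holds the dropper upright about 3 cm above the left bottle's mouth, centred to an estimated 1–2 mm. The last checks were by measurement only, from the side camera (the gripper hid the dropper from the top one), and the sign-off gave no verdict.

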